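# Close the soil mill: hook the cover under its keeper lip, lay it flat and bolt it

### The arm

A 6-joint arm with a two-finger parallel gripper is mounted at the origin on a cart in front of the work surface, level with it; the furniture and walls round the work are solid. World frame = base frame: x ahead of the robot, y to its left, z up, the work surface at z = 0. Lengths are in m, angles in rad, forces in N, time in s.
With the tool pointing down it reaches from about 0.225 to 0.875 m from the base axis. Payload 3.4 kg.
Tool frame: the origin (TCP) lies midway between the tips of the shut fingers; the grasp point (between the pads) lies 19 mm behind it; z points along the fingers, x is the direction in which the jaws open and shut, and the axes are right-handed (so a half turn about z gives the same grasp; the last joint's range is limited). The gripper opens to 85 mm and grips with 20 to 120 N. Pads are 22 mm wide; open, the fingers measure 114 mm over their backs; the gripper's body (76 mm by 85 mm) begins 54 mm behind the grasp point. The pads swing forward as they close: fully open they stand 13 mm farther back than shut.
Start: joints at [-1.435, 0.276, 1.505, -0, 1.361, -0.121], TCP at [0.146, -0.556, 0.231] pointing down, gripper open.
Joint ranges: [-2.89, 2.89], [-0.75, 2.08], [0.22, 2.7], [-1.18, 4.32], [0.11, 2.71], [-2.7, 2.7]. Speed limits (rad/s): [2.57, 2.57, 3.14, 3.14, 3.14, 3.14].

### API

Orientations are given as a unit quaternion [w, x, y, z].
In Python, from station import * gives the robot as it stands.
- The arm moves only by the tool jog_arm, never from a script. Its argument "motion" is a list of rows, each an object of numbers: "x", "y", "z": the shift along the tool's x, y, z in m; "ax", "ay", "az": the turn, a rotation vector about the tool's x, y, z in rad; "jaw": the finger opening in m, from 0 to 0.0854. A call has 1 to 20 rows; each row shifts and turns the commanded pose from where the row before left it, along the tool's axes as they then stand; what a row does not reach is not made up. A row lasts 1/12 s, in which the tool goes at most 41.7 mm and 7.16 degrees, less where a joint would pass 70% of its speed; a pose out of reach is approached as far as the arm can. A call with a gripper value outside its range is refused whole. The fingers move at their own pace and stop on an object; "squeeze" is the grip in N (left out, the last holds). Time passes only in rows, so rows that do not move let the fingers close. It gives the time, the measured TCP pose, the force and the opening at its end, in the units of the state.
- sense(): the state, without advancing time (a new reading comes with each control period).
- snapshot(name): name is "scene" or "top"; returns the picture (420x560x3 uint8, red, green, blue); there is no depth.
- camera_model(name): a dict with "fx", "fy", "cx", "cy" (pixels), "R" (3x3) and "t" (3): a world point X has camera coordinates R X + t. Camera axes: x right, y down, z forward; pixel columns grow to the right and rows downward; lengths in m; the calibration is good to about 2 mm. A picture is of the moment at which its call begins. camera_model takes no time and is no camera call.
- hand_in(): hands the job in, once; it reports no verdict.
Trained networks look in the newest picture that a camera, given by its name, has taken for a name from the list of things; names that differ only in an ending like _2 or _b are one class to them, and where a whole thing is asked for, a point or a joint stands for the part that bears it (a point fixed in the world has none). Each returns a list of dicts, best first, with "p" (0 to 1); they miss things now and then, are a little off and sometimes report something else, mostly with a low value. They report only what shows in the picture. A call takes as long as a camera call.
- outline_of(camera, name): "mask" (420x560 bool, what is visible of it) and "location" ([column, row] in pixels, amid what is visible of it).
The state is a dict: "time_s": time; "q": joint angles; "qvel": joint speeds; "effort": joint torques, N m; "eef_pos": TCP position; "ee_rot": TCP orientation; "wrist_force": force on the tool from outside, world axes, zero at the start; "torque": the same for the moment, N m; "gripper_width": opening from 0.0 (shut) to 1.0 (fully open).
Only numpy, scipy, OpenCV 4.12 (cv2) and the standard library are available. Lean on these libraries where they do the work, as an engineer would, in place of code of your own. Each camera call takes 0.05 s, during which the arm holds its last target.

### The job

The bench soil mill stands open and its loose steel cover lies on the bench beside it. Put the cover back: tilt its narrow end in under the keeper lip at the back of the feed opening, lower it flat into its recess, then slide the bolt fully home over its front edge. Leave the moisture cans and the stopwatch where they are.

Things in the scene. Friction and masses are not known exactly. Their poses are not given: they have to be found in the camera images.
- cover: Loose plain steel cover plate with a dark bridge handle on top, 0.45 kg, starts flat on the bench, handle up, to the right of the mill. 130 mm long (its x), 110 mm wide (its y), 9 mm thick; the last 21.5 mm at its +x end is a narrower and thinner tongue, 96 mm wide, 6 mm thick, flush below. Origin: centre of the underside (65 mm from either end); z up through the handle.
- cover_handle (a point): Middle of the handle's bar on the cover, on the cover's centre line, 41 mm above the cover's underside. The bar is straight, 100 mm long along the cover's x, 14 mm wide (y), 12 mm high (its underside 26 mm clear of the plate), with a post 42 mm either side of the middle. The space beside it is free; the centre of mass lies within 5 mm of under it.
- cover_narrow_end (a point): Middle of the lower edge at the end of the cover's narrow (+x) tongue.
- mill: Grey bench soil mill, fixed, with a motor on its left side (+y, to y = 234 mm, up to 120 mm high) and a white deck 110 mm above the bench, x = -148 to 108, y = -98 to 98 mm in the mill's frame; the drawer in its front stays shut. Origin: on the bench under the recess centre. x points from the bolt (front) to the keeper lip (back), away from the robot at zero yaw; turned by up to 0.3 rad.
- recess_seat (a point): Centre of the ledge in the recess, 101 mm above the bench, axes as the mill's: a seated cover has its origin here and its axes along these. The recess is 9 mm deep (cover flush with the deck), 136 mm long (x = -68 to 68) and 118 mm wide, around the feed opening with its grate. At the back, x = 52 to 68 mm, steel cheeks narrow it to 102 mm, so that only the narrow end fits in.
- keeper_lip (a point): Middle of the lower front edge of the keeper lip, a 4 mm steel strip 120 mm wide over the last 18 mm of the recess. Its underside flares from 10 mm above the ledge at the back wall to 16.5 mm at this edge; no steel there is over 24 mm above the ledge. Tilted about 20 degrees, narrow end down, the cover goes in with 3 mm play above it, in x and on each side; it cannot go in flat.
- bolt_knob (a point): Gripping point of the bolt's upright round knob, 18 mm in diameter, 34 mm tall; this point is 10 mm below the knob's top and 142 mm above the bench; guide straps beside it reach up to 121 mm above the bench. The bolt is a flat steel bar, 31 mm wide and 6 mm thick, sliding along the mill's x on the deck's centre line, 2 mm above the deck; its nose is 41 mm ahead of the knob's axis. The knob's axis is 120 mm in front of the recess centre when drawn back, 95 mm when home.
- bolt (a joint): Travel of the bolt in m: 0 is drawn back, 0.025 is fully home against its stop, its nose over the cover's front edge by about 11 mm. It takes about 2.5 N to slide and stays where it is left; starts at 0 to 0.006; pinch or push the knob.
- can_a: Small open aluminium moisture can, 54 mm across, 30 mm high; to be left alone. Origin: centre of its underside.
- can_b: Small open aluminium moisture can, 56 mm across, 30 mm high; to be left alone. Origin: centre of its underside.
- stopwatch: Black stopwatch lying on the bench, 70 x 58 x 16 mm; to be left alone. Origin: centre of its underside.

How it is judged:
On the way:
1. the cover lies flat in its recess, narrow end under the keeper lip, with the bolt still drawn back (x of cover_narrow_end in the frame of recess_seat between 0.06 and 0.07 m and z of each of cover, cover_narrow_end in the frame of recess_seat below 0.004 m and horizontal distance between cover and recess_seat below 0.006 m and angle between the z axis of cover and the z axis of recess_seat, either way round below 0.04 rad and value of joint bolt below 0.01 m), for 0.2 s.
At the end, for the whole second after the job is handed in: The cover lies flat on the ledge of the recess (within 3 mm in height and 0.03 rad), within 6 mm of the recess centre, its narrow end under the keeper lip, the bolt at least 22 of its 25 mm home over the front edge, everything at rest and released (x of cover_narrow_end in the frame of recess_seat between 0.06 and 0.07 m and z of each of cover, cover_narrow_end in the frame of recess_seat below 0.003 m and horizontal distance between cover and recess_seat below 0.006 m and angle between the z axis of cover and the z axis of recess_seat, either way round below 0.03 rad and value of joint bolt above 0.022 m and linear speed of cover below 0.01 m/s and velocity of joint bolt below 0.005 m/s); the robot touches nothing.
It fails at once if a moisture can or the stopwatch is shifted by more than 20 mm (distance of any of can_a, can_b, stopwatch from where it was at the start of the episode above 0.02 m).
It also fails if it takes over 51 s, if anything falls off the work surface, if the arm or the gripper's body presses on something with over 40 N, if the wrist force passes 120 N, or if a joint passes its speed limit or range.

## Working session

There is one attempt and no reset: what is moved stays moved. The work goes in short steps, Python scripts to look and compute and a tool call to move; the robot and the scene stay as the last step left them, time stands still between calls to the robot, and variables do not carry over. Pictures are saved under pics/ and viewed, and the job is handed in when it is done.

Besides the shell and the picture viewer there is one more tool, called as a command line: name --argument value ..., lists and objects as JSON in quotes. jog_arm: Moves the arm, as the interface text tells. Its arguments: {"type":"object","properties":{"motion":{"type":"array"},"squeeze":{"type":"number"}},"required":["motion"]}

```bash
ls; mkdir -p pics; python3 - <<'E'
from station import *
import cv2
for n in ("scene","top"):
    im=snapshot(n); cv2.imwrite(f"pics/{n}0.png",im[:,:,::-1])
    c=camera_model(n); print(n,{k:(v if not hasattr(v,'tolist') else v.tolist()) for k,v in c.items()})
    for o in ("cover","cover_handle","mill","bolt_knob","bolt","can_a","stopwatch"):
        try:
            for d in outline_of(n,o)[:3]:
                m=d["mask"]; cv2.imwrite(f"pics/m_{n}_{o}.png",m.astype('uint8')*255); print(n,o,round(d["p"],2),[round(float(v),1) for v in d["location"]],int(m.sum()))
        except Exception as e: print(o,e)
print(sense())
E
```

```text
pics
scene {'fx': 483.8251431754984, 'fy': 483.8251431754984, 'cx': 279.5661775965995, 'cy': 207.7838271222671, 'R': [[0.8865942669939274, -0.46241662732835687, 0.011021275051829142], [-0.3024496307433806, -0.5975870847942348, -0.7425724859906411], [0.34996403614756383, 0.6550271283369838, -0.6696750215932432]], 't': [-0.49199869544524905, 0.31307114093022026, 1.2766508049124918]}
scene cover 0.83 [307.6, 344.4] 1953
scene cover 0.32 [359.1, 272.6] 316
scene cover_handle 0.87 [308.8, 341.1] 1933
scene mill 0.72 [269.7, 215.0] 6246
scene bolt_knob 0.49 [235.3, 208.5] 198
scene bolt 0.69 [238.0, 210.8] 213
scene can_a 0.58 [385.0, 304.3] 368
scene can_a 0.56 [360.2, 271.6] 329
scene stopwatch 0.63 [184.9, 181.5] 235
top {'fx': 485.0580553662316, 'fy': 485.0580553662316, 'cx': 278.555733311503, 'cy': 220.79361576921252, 'R': [[0.019508230553492482, -0.9997955358151278, 0.0053212315128333965], [-0.9828479509391406, -0.020153197367732717, -0.18331326730651662], [0.18338302613765808, -0.0016538440067315283, -0.9830401469546381]], 't': [0.07855854362907214, 0.5905920846533659, 1.63746884545
[... 343 characters left out ...]
tch 0.51 [170.5, 265.5] 262
{'time_s': 0.8, 'q': array([-1.43499194e+00,  2.75848053e-01,  1.50489498e+00, -1.37773986e-05,
        1.36070576e+00, -1.21012440e-01]), 'qvel': array([ 0.00027575, -0.00056737,  0.00085537, -0.00035485,  0.00024919,
        0.00056959]), 'effort': array([-2.49282139e-04, -4.16589975e+01, -2.46085507e+01, -3.90582254e-04,
        9.93202593e-05, -1.53937543e-05]), 'eef_pos': array([ 0.14603864, -0.55617415,  0.23135967]), 'ee_rot': array([ 5.52831202e-05,  7.91835158e-01, -6.10734866e-01,  4.65076860e-05]), 'wrist_force': array([-0.74330142,  0.33140149,  0.0284884 ]), 'torque': array([-0.00816104, -0.00287454,  0.05721432]), 'gripper_width': 1.0011013161829712}
```

```bash
python3 - <<'E'
import cv2
a=cv2.imread("pics/scene0.png"); cv2.imwrite("pics/s1.png",cv2.resize(a[120:420,130:430],(800,800)[:2],interpolation=cv2.INTER_CUBIC)[:, :])
a=cv2.imread("pics/top0.png"); cv2.imwrite("pics/t1.png",cv2.resize(a[140:300,160:440],(0,0),fx=2.857,fy=2.857,interpolation=cv2.INTER_CUBIC))
a=cv2.imread("pics/scene0.png"); cv2.imwrite("pics/s1.png",cv2.resize(a[120:400,100:440],(0,0),fx=2.14,fy=2.14,interpolation=cv2.INTER_CUBIC))
E
```

```text
(no output)
```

View pics/scene0.png

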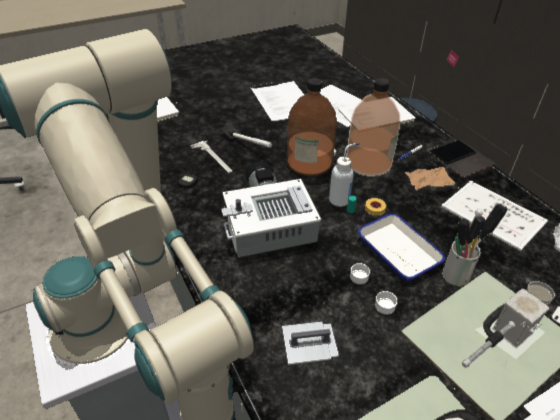

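```bash
sleep 0.1
```

```text
(no output)
```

View pics/t1.png

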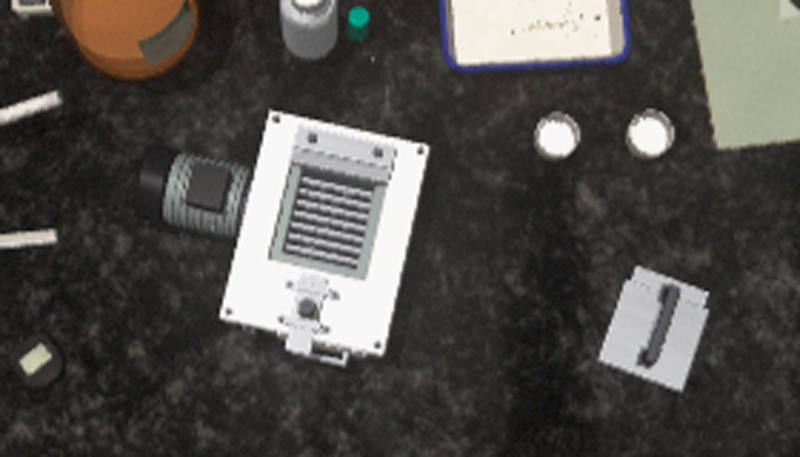

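View pics/s1.png

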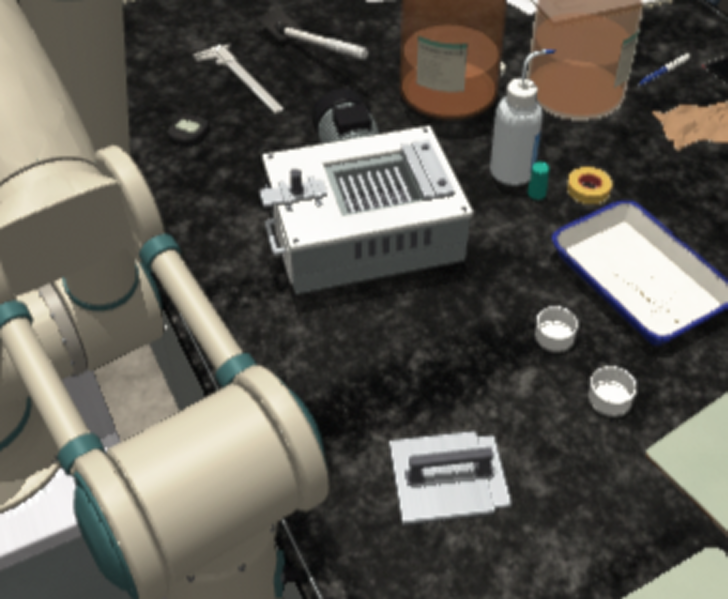

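```bash
cat > h.py <<'E'
import numpy as np, cv2, json
from scipy.optimize import least_squares
from scipy.ndimage import map_coordinates
def proj(c,X):
    p=np.asarray(X)@np.array(c["R"]).T+np.array(c["t"]); return np.c_[c["fx"]*p[:,0]/p[:,2]+c["cx"],c["fy"]*p[:,1]/p[:,2]+c["cy"]]
def ray_z(c,uv,z):
    R=np.array(c["R"]);t=np.array(c["t"]); o=-R.T@t; d=R.T@np.array([(uv[0]-c["cx"])/c["fx"],(uv[1]-c["cy"])/c["fy"],1]); return o+d*(z-o[2])/d[2]
def place(P,q): 
    c,s=np.cos(q[2]),np.sin(q[2]); P=np.asarray(P); return np.c_[q[0]+c*P[:,0]-s*P[:,1],q[1]+s*P[:,0]+c*P[:,1],P[:,2]]
def segs(L,n=40):
    out=[]
    for a,b in L: out.append((np.array(a),np.array(b),np.linspace(.06,.94,n)[:,None]))
    return out
DECK=[(-.148,-.098,.11),(.108,-.098,.11),(.108,.098,.11),(-.148,.098,.11)]
def loop(P): return [(P[i],P[(i+1)%len(P)]) for i in range(len(P))]
DECKL=loop(DECK)
COVL=[((-.065,-.055,.009),(.0435,-.055,.009)),((-.065,.055,.009),(.0435,.055,.009)),((-.065,-.055,.009),(-.065,.055,.009)),((.065,-.048,.006),(.065,.048,.006))]
def fit(imgs,cams,L,q0,w=6,iters=8,free=3):
    q=np.array(q0,float); S=segs(L)
    for it in range(iters):
        rows=[]
        for im,c in zip(imgs,cams):
            g=im.astype(float)
            for a,b,s in S:
                P=a+(b-a)*s; W=place(P,q); u=proj(c,W); d=u[-1]-u[0]; ln=np.hypot(*d)
                if ln<6: continue
                n=np.array([-d[1],d[0]])/ln
                ctr=proj(c,place([np.mean([x for l in L for x in l],0)],q))[0]
                if (u.mean(0)-ctr)@n<0:n=-n
                k=np.arange(-w,w+.01,.25)
                pts=u[:,None,:]+k[None,:,None]*n
                v=map_coordinates(g,[pts[...,1],pts[...,0]],order=1,mode='nearest')
                G=-(v[:,4:]-v[:,:-4])  # bright inside -> positive
                kk=k[2:-2]; 
                j=G.argmax(1); ok=G.max(1)>25
                for i in np.where(ok)[0]:
                    lo,hi=max(0,j[i]-5),min(len(kk),j[i]+6); ww=np.clip(G[i,lo:hi],0,None); off=(ww*kk[lo:hi]).sum()/ww.sum()
                    rows.append((c,P[i],u[i]+off*n,n))
        def res(p):
            r=[]
            for c in cams:
                rr=[x for x in rows if x[0] is c]
                if not rr: continue
                u=proj(c,place(np.array([x[1] for x in rr]),p)); r.append(((u-np.array([x[2] for x in rr]))*np.array([x[3] for x in rr])).sum(1))
            return np.concatenate(r)
        sol=least_squares(res,q,loss='soft_l1',f_scale=.4); q=sol.x
        w=max(2.5,w*.8)
    return q,np.sqrt(np.mean(res(q)**2)),len(rows)
E
cat > f0.py <<'E'
from h import *
from station import camera_model
import sys
cs={n:camera_model(n) for n in("scene","top")}
for nm in cs: 
    cs[nm]={k:np.array(v) for k,v in cs[nm].items()}
im={n:cv2.cvtColor(cv2.imread(f"pics/{n}0.png"),cv2.COLOR_BGR2GRAY) for n in cs}
# initial guesses
C=cs["top"]
m0=ray_z(C,(273.4,220),.11); k0=ray_z(C,(267.2,247.5),.142); c0=ray_z(C,(389.5,254.4),.02)
print(m0,k0,c0)
yawm=np.arctan2(m0[1]-k0[1],m0[0]-k0[0])
m0=[m0[0],m0[1],-.2]
r={}
for lab,L,q0 in (("mill",DECKL,m0),("cover",COVL,[c0[0],c0[1],-.3])):
    for names in (["scene"],["top"],["scene","top"]):
        q,e,n=fit([im[k] for k in names],[cs[k] for k in names],L,q0); print(lab,names,q.round(4),round(e,2),n); r[lab]=q
for n in cs:
    a=cv2.resize(cv2.imread(f"pics/{n}0.png"),None,fx=4,fy=4,interpolation=cv2.INTER_CUBIC)
    for lab,L in(("mill",DECKL),("cover",COVL)):
        for s in L:
            u=proj(cs[n],place(np.array(s),r[lab])); u=((u+.5)*4-.5).round().astype(int); cv2.line(a,tuple(map(int,u[0])),tuple(map(int,u[1])),(0,0,255),1)
    M=place([[-.12,0,.142],[-.12,0,.152],[-.068,0,.11],[.05,0,.117]],r["mill"])
    for u in proj(cs[n],M): cv2.circle(a,tuple(int(round((x+.5)*4-.5)) for x in u),3,(0,255,0),1)
    y=place([[0,0,.05]],r["mill"]); u=(proj(cs[n],y)[0]*4).astype(int); cv2.imwrite(f"pics/ov_{n}_m.png",a[max(0,u[1]-260):u[1]+260,u[0]-300:u[0]+300])
    y=place([[0,0,.05]],r["cover"]); u=(proj(cs[n],y)[0]*4).astype(int); cv2.imwrite(f"pics/ov_{n}_c.png",a[max(0,u[1]-160):u[1]+160,u[0]-200:u[0]+200])
E
python3 f0.py
```

```text
[0.58089311 0.10788397 0.11      ] [0.48297306 0.1258974  0.142     ] [ 0.48304609 -0.30237979  0.02      ]
mill ['scene'] [ 0.5972  0.1049 -0.2025] 0.51 153
mill ['top'] [ 0.5991  0.1035 -0.2043] 0.34 154
mill ['scene', 'top'] [ 0.5981  0.1039 -0.2049] 0.48 306
cover ['scene'] [ 0.4833 -0.3037 -0.343 ] 0.21 160
cover ['top'] [ 0.4859 -0.3043 -0.3469] 0.12 160
cover ['scene', 'top'] [ 0.4841 -0.3038 -0.3443] 0.35 320
```

```bash
python3 - <<'E'
import cv2,numpy as np
a=[cv2.imread(f"pics/ov_{n}_m.png") for n in("scene","top")]
for x,n in zip(a,"st"): print(x.shape)
h=min(x.shape[0] for x in a)
cv2.imwrite("pics/ovm.png",cv2.resize(np.hstack([x[:h] for x in a]),None,fx=.66,fy=.66))
E
```

```text
(520, 600, 3)
(520, 600, 3)
```

View pics/ov_top_m.png

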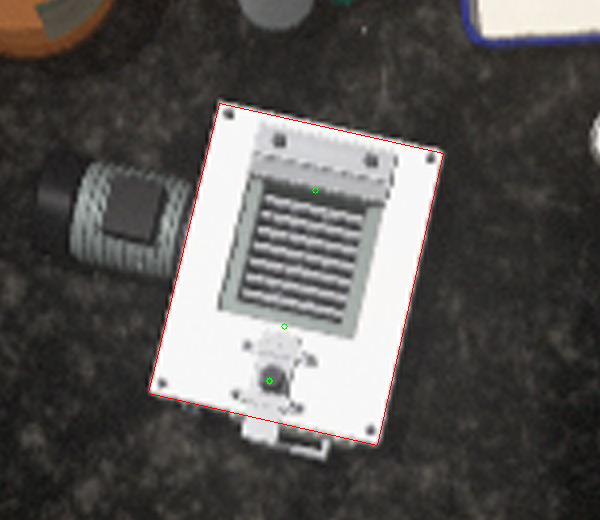

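View pics/ov_scene_m.png

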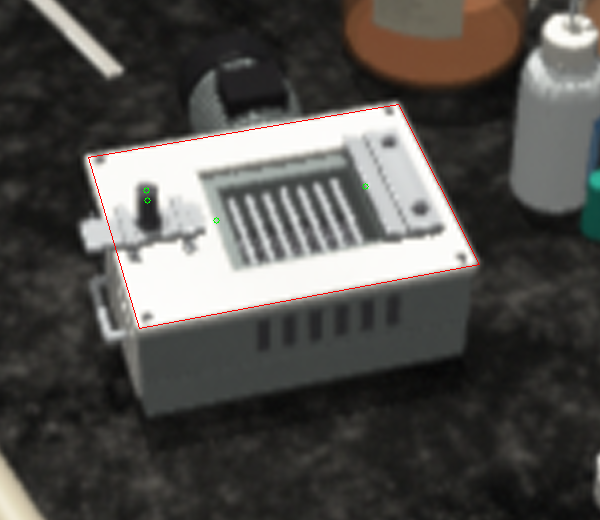

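View pics/ov_top_c.png

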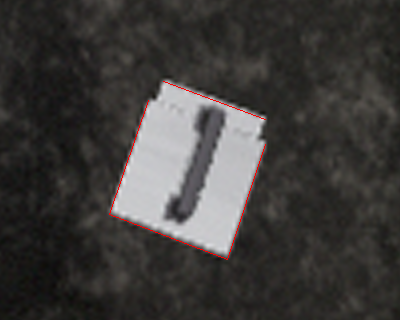

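```bash
cat >> f0.py <<'E'
print("recess")
RL=[((-.068,-.059,.11),(-.068,.059,.11)),((-.068,-.059,.11),(.045,-.059,.11)),((-.068,.059,.11),(.045,.059,.11))]
LIP=[((.05,-.06,.121),(.05,.06,.121))]
for names in (["scene"],["top"],["scene","top"]):
    q,e,n=fit([255-im[k] for k in names],[cs[k] for k in names],RL,r["mill"],w=3,iters=6); print(names,q.round(4),round(e,2),n)
for n in cs:
    a=cv2.resize(cv2.imread(f"pics/{n}0.png"),None,fx=10,fy=10,interpolation=cv2.INTER_CUBIC)
    for s in RL+LIP:
            u=proj(cs[n],place(np.array(s),r["mill"])); u=((u+.5)*10-.5).round().astype(int); cv2.line(a,tuple(map(int,u[0])),tuple(map(int,u[1])),(0,0,255),1)
    for d in (0,.003,.006):
      for z in (.118,.152):
        for y in (-.009,.009):
            u=proj(cs[n],place([[-.12+d,y,z]],r["mill"]))[0]; u=((u+.5)*10-.5).round().astype(int); cv2.circle(a,tuple(map(int,u)),2,(0,255,0),1)
    y=place([[-.03,0,.1]],r["mill"]); u=(proj(cs[n],y)[0]*10).astype(int); cv2.imwrite(f"pics/ov2_{n}_m.png",a[u[1]-300:u[1]+300,u[0]-400:u[0]+400])
E
python3 f0.py
```

```text
[0.58089311 0.10788397 0.11      ] [0.48297306 0.1258974  0.142     ] [ 0.48304609 -0.30237979  0.02      ]
mill ['scene'] [ 0.5972  0.1049 -0.2025] 0.51 153
mill ['top'] [ 0.5991  0.1035 -0.2043] 0.34 154
mill ['scene', 'top'] [ 0.5981  0.1039 -0.2049] 0.48 306
cover ['scene'] [ 0.4833 -0.3037 -0.343 ] 0.21 160
cover ['top'] [ 0.4859 -0.3043 -0.3469] 0.12 160
cover ['scene', 'top'] [ 0.4841 -0.3038 -0.3443] 0.35 320
recess
['scene'] [ 0.6053  0.1039 -0.1909] 0.55 118
['top'] [ 0.5993  0.1039 -0.2026] 0.2 120
['scene', 'top'] [ 0.5985  0.1043 -0.205 ] 0.47 240
```

View pics/ov2_top_m.png

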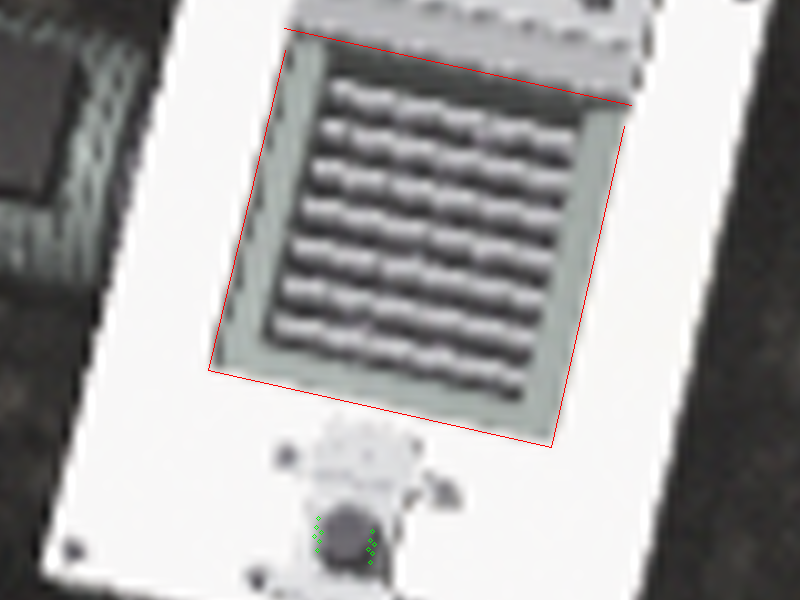

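View pics/ov2_scene_m.png

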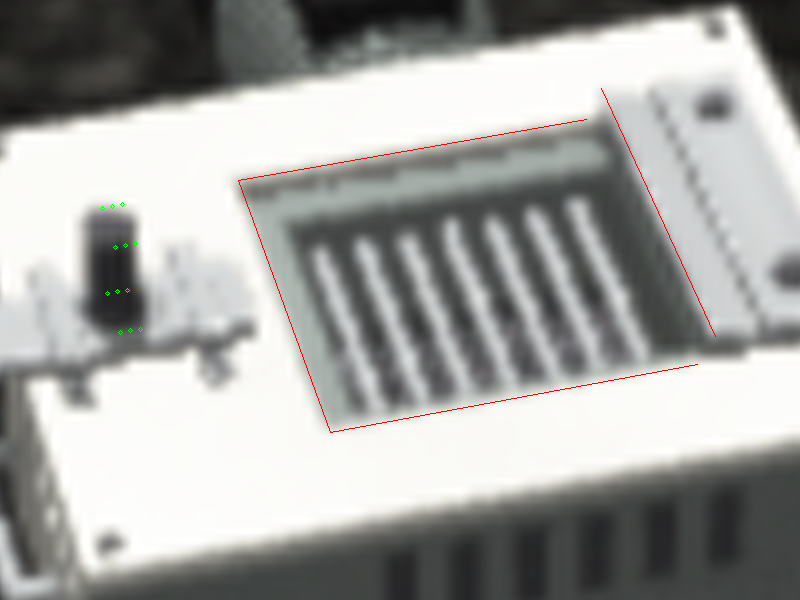

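```bash
cat > g.py <<'E'
from h import *
from station import *
from scipy.spatial.transform import Rotation as Ro
MILL=np.array([.599,.104,-.2045]); COV=np.array([.485,-.304,-.345])
def state():
    s=sense(); w,x,y,z=s["ee_rot"]; return s,np.array(s["eef_pos"]),Ro.from_quat([x,y,z,w])
def toolrot(yaw,tilt=0):
    # tool x = thing y, tool y = thing x, tool z = down ; tilt = +rot about tool x
    B=np.array([[-np.sin(yaw),np.cos(yaw),0],[np.cos(yaw),np.sin(yaw),0],[0,0,-1]]).T
    return Ro.from_matrix(B)*Ro.from_rotvec([tilt,0,0])
def delta(p,R,p1,R1): return R.inv().apply(p1-p),(R.inv()*R1).as_rotvec()
E
python3 - <<'E'
from g import *
s,p,R=state()
print(delta(p,R,np.array([.485,-.304,.13]),toolrot(-.345)))
C=camera_model("top")
for nm,uv,z in(("bottle base",(268,157),0),("canA",(353.6,188),.02),("canB",(384.8,185),.02)): print(nm,ray_z(C,uv,z).round(3))
E
```

```text
(array([-0.15781966, -0.39190116,  0.10132534]), array([ 1.91397199e-04, -1.65976882e-05, -2.53977295e+00]))
bottle base [0.838 0.134 0.   ]
canA [ 0.721 -0.178  0.02 ]
canB [ 0.735 -0.291  0.02 ]
```

jog_arm --motion '[{"x": -0.01,"y": -0.0245,"z": 0.004,"jaw": 0.085},{"x": -0.01,"y": -0.0245,"z": 0.004},{"x": -0.01,"y": -0.0245,"z": 0.004},{"x": -0.01,"y": -0.0245,"z": 0.004},{"x": -0.01,"y": -0.0245,"z": 0.004},{"x": -0.01,"y": -0.0245,"z": 0.004},{"x": -0.01,"y": -0.0245,"z": 0.004},{"x": -0.01,"y": -0.0245,"z": 0.004},{"x": -0.01,"y": -0.0245,"z": 0.004},{"x": -0.01,"y": -0.0245,"z": 0.004},{"x": -0.01,"y": -0.0245,"z": 0.004},{"x": -0.01,"y": -0.0245,"z": 0.004},{"x": -0.01,"y": -0.0245,"z": 0.004},{"x": -0.01,"y": -0.0245,"z": 0.004},{"x": -0.01,"y": -0.0245,"z": 0.004},{"x": -0.008,"y": -0.0245,"z": 0.004},{"az": -0.12},{"az": -0.12},{"az": -0.12},{"az": -0.12}]' --squeeze 90

```text
invalid input
```

jog_arm --motion '[{"az": -0.12},{"az": -0.12},{"az": -0.12},{"az": -0.12},{"az": -0.12},{"az": -0.12},{"az": -0.12},{"az": -0.12},{"az": -0.12},{"az": -0.12},{"az": -0.12},{"az": -0.12},{"az": -0.12},{"az": -0.12},{"az": -0.12},{"az": -0.12},{"az": -0.12},{"az": -0.02},{},{}]'

```text
invalid input
```

```bash
python3 - <<'E'
from g import *
s,p,R=state(); print(s["time_s"],p,s["q"].round(3),s["wrist_force"])
print(delta(p,R,np.array([.485,-.304,.021]),toolrot(-.345)))
E
```

```text
0.8 [ 0.14603864 -0.55617415  0.23135967] [-1.435  0.276  1.505 -0.     1.361 -0.121] [-0.74330142  0.33140149  0.0284884 ]
(array([-0.15783505, -0.39190451,  0.21032534]), array([ 1.91397199e-04, -1.65976882e-05, -2.53977295e+00]))
```

jog_arm --motion '[{"x": -0.01,"y": -0.0245,"z": 0.004,"ax": 0,"ay": 0,"az": 0,"jaw": 0.085}]' --squeeze 90

```text
time_s: 0.88
eef_pos: [0.1647, -0.5435, 0.2278]
ee_rot: [0.002, 0.791, -0.612, 0.001]
wrist_force: [0.6, -0.1, 1.1]
gripper_width: 0.997
```

jog_arm --motion '[{"x": -0.01,"y": -0.0245,"z": 0.004,"ax": 0,"ay": 0,"az": 0,"jaw": 0.085},{"x": -0.01,"y": -0.0245,"z": 0.004,"ax": 0,"ay": 0,"az": 0,"jaw": 0.085},{"x": -0.01,"y": -0.0245,"z": 0.004,"ax": 0,"ay": 0,"az": 0,"jaw": 0.085},{"x": -0.01,"y": -0.0245,"z": 0.004,"ax": 0,"ay": 0,"az": 0,"jaw": 0.085},{"x": -0.01,"y": -0.0245,"z": 0.004,"ax": 0,"ay": 0,"az": 0,"jaw": 0.085},{"x": -0.01,"y": -0.0245,"z": 0.004,"ax": 0,"ay": 0,"az": 0,"jaw": 0.085},{"x": -0.01,"y": -0.0245,"z": 0.004,"ax": 0,"ay": 0,"az": 0,"jaw": 0.085},{"x": -0.01,"y": -0.0245,"z": 0.004,"ax": 0,"ay": 0,"az": 0,"jaw": 0.085},{"x": -0.01,"y": -0.0245,"z": 0.004,"ax": 0,"ay": 0,"az": 0,"jaw": 0.085},{"x": -0.01,"y": -0.0245,"z": 0.004,"ax": 0,"ay": 0,"az": 0,"jaw": 0.085},{"x": -0.01,"y": -0.0245,"z": 0.004,"ax": 0,"ay": 0,"az": 0,"jaw": 0.085},{"x": -0.01,"y": -0.0245,"z": 0.004,"ax": 0,"ay": 0,"az": 0,"jaw": 0.085},{"x": -0.01,"y": -0.0245,"z": 0.004,"ax": 0,"ay": 0,"az": 0,"jaw": 0.085},{"x": -0.01,"y": -0.0245,"z": 0.004,"ax": 0,"ay": 0,"az": 0,"jaw": 0.085},{"x": -0.008,"y": -0.0245,"z": 0.004,"ax": 0,"ay": 0,"az": 0,"jaw": 0.085},{"x": 0,"y": 0,"z": 0,"ax": 0,"ay": 0,"az": -0.12,"jaw": 0.085},{"x": 0,"y": 0,"z": 0,"ax": 0,"ay": 0,"az": -0.12,"jaw": 0.085},{"x": 0,"y": 0,"z": 0,"ax": 0,"ay": 0,"az": -0.12,"jaw": 0.085},{"x": 0,"y": 0,"z": 0,"ax": 0,"ay": 0,"az": -0.12,"jaw": 0.085},{"x": 0,"y": 0,"z": 0,"ax": 0,"ay": 0,"az": -0.12,"jaw": 0.085}]'

```text
time_s: 2.55
eef_pos: [0.4852, -0.3037, 0.1673]
ee_rot: [0.0, 0.938, -0.347, 0.0]
wrist_force: [-0.2, -0.2, -1.0]
gripper_width: 0.996
```

jog_arm --motion '[{"x": 0,"y": 0,"z": 0,"ax": 0,"ay": 0,"az": -0.12,"jaw": 0.085},{"x": 0,"y": 0,"z": 0,"ax": 0,"ay": 0,"az": -0.12,"jaw": 0.085},{"x": 0,"y": 0,"z": 0,"ax": 0,"ay": 0,"az": -0.12,"jaw": 0.085},{"x": 0,"y": 0,"z": 0,"ax": 0,"ay": 0,"az": -0.12,"jaw": 0.085},{"x": 0,"y": 0,"z": 0,"ax": 0,"ay": 0,"az": -0.12,"jaw": 0.085},{"x": 0,"y": 0,"z": 0,"ax": 0,"ay": 0,"az": -0.12,"jaw": 0.085},{"x": 0,"y": 0,"z": 0,"ax": 0,"ay": 0,"az": -0.12,"jaw": 0.085},{"x": 0,"y": 0,"z": 0,"ax": 0,"ay": 0,"az": -0.12,"jaw": 0.085},{"x": 0,"y": 0,"z": 0,"ax": 0,"ay": 0,"az": -0.12,"jaw": 0.085},{"x": 0,"y": 0,"z": 0,"ax": 0,"ay": 0,"az": -0.12,"jaw": 0.085},{"x": 0,"y": 0,"z": 0,"ax": 0,"ay": 0,"az": -0.12,"jaw": 0.085},{"x": 0,"y": 0,"z": 0,"ax": 0,"ay": 0,"az": -0.12,"jaw": 0.085},{"x": 0,"y": 0,"z": 0,"ax": 0,"ay": 0,"az": -0.12,"jaw": 0.085},{"x": 0,"y": 0,"z": 0,"ax": 0,"ay": 0,"az": -0.12,"jaw": 0.085},{"x": 0,"y": 0,"z": 0,"ax": 0,"ay": 0,"az": -0.12,"jaw": 0.085},{"x": 0,"y": 0,"z": 0,"ax": 0,"ay": 0,"az": -0.12,"jaw": 0.085},{"x": 0,"y": 0,"z": 0,"ax": 0,"ay": 0,"az": -0.02,"jaw": 0.085},{"x": 0,"y": 0,"z": 0,"ax": 0,"ay": 0,"az": 0,"jaw": 0.085},{"x": 0,"y": 0,"z": 0,"ax": 0,"ay": 0,"az": 0,"jaw": 0.085}]'

```text
time_s: 4.13
eef_pos: [0.4851, -0.3038, 0.1673]
ee_rot: [0.0, 0.819, 0.574, -0.0]
wrist_force: [-0.6, -0.8, 0.7]
gripper_width: 0.995
```

```bash
python3 - <<'E'
from g import *
s,p,R=state(); print(s["time_s"],p,s["q"].round(3),s["wrist_force"])
print(delta(p,R,np.array([.485,-.304,.021]),toolrot(-.345)))
E
```

```text
4.1333 [ 0.48509038 -0.30383458  0.16733213] [-0.681  0.314  1.614 -0.     1.213 -1.905] [-0.61498941 -0.75896452  0.68557141]
(array([-1.69603848e-04, -4.53772086e-05,  1.46332150e-01]), array([ 0.00011385,  0.0001142 , -0.00219373]))
```

jog_arm --motion '[{"x": 0,"y": 0,"z": 0.03,"ax": 0,"ay": 0,"az": -0.002,"jaw": 0.085},{"x": 0,"y": 0,"z": 0.03,"ax": 0,"ay": 0,"az": 0,"jaw": 0.085},{"x": 0,"y": 0,"z": 0.03,"ax": 0,"ay": 0,"az": 0,"jaw": 0.085},{"x": 0,"y": 0,"z": 0.026,"ax": 0,"ay": 0,"az": 0,"jaw": 0.085},{"x": 0,"y": 0,"z": 0.02,"ax": 0,"ay": 0,"az": 0,"jaw": 0.085},{"x": 0,"y": 0,"z": 0.01,"ax": 0,"ay": 0,"az": 0,"jaw": 0.085},{"x": 0,"y": 0,"z": 0,"ax": 0,"ay": 0,"az": 0,"jaw": 0.085},{"x": 0,"y": 0,"z": 0,"ax": 0,"ay": 0,"az": 0,"jaw": 0.0},{"x": 0,"y": 0,"z": 0,"ax": 0,"ay": 0,"az": 0,"jaw": 0.0},{"x": 0,"y": 0,"z": 0,"ax": 0,"ay": 0,"az": 0,"jaw": 0.0},{"x": 0,"y": 0,"z": 0,"ax": 0,"ay": 0,"az": 0,"jaw": 0.0},{"x": 0,"y": 0,"z": 0,"ax": 0,"ay": 0,"az": 0,"jaw": 0.0},{"x": 0,"y": 0,"z": 0,"ax": 0,"ay": 0,"az": 0,"jaw": 0.0},{"x": 0,"y": 0,"z": 0,"ax": 0,"ay": 0,"az": 0,"jaw": 0.0},{"x": 0,"y": 0,"z": 0,"ax": 0,"ay": 0,"az": 0,"jaw": 0.0},{"x": 0,"y": 0,"z": 0,"ax": 0,"ay": 0,"az": 0,"jaw": 0.0}]' --squeeze 90

```text
time_s: 5.47
eef_pos: [0.4854, -0.3042, 0.0223]
ee_rot: [0.001, 0.817, 0.576, 0.0]
wrist_force: [-1.6, 1.0, 5.2]
gripper_width: 0.141
```

jog_arm --motion '[{"x": 0,"y": 0,"z": 0,"ax": 0,"ay": 0,"az": 0,"jaw": 0.0},{"x": 0,"y": 0,"z": -0.01,"ax": 0,"ay": 0,"az": 0,"jaw": 0.0},{"x": 0,"y": 0,"z": -0.02,"ax": 0,"ay": 0,"az": 0,"jaw": 0.0},{"x": 0,"y": 0,"z": -0.03,"ax": 0,"ay": 0,"az": 0,"jaw": 0.0},{"x": 0,"y": 0,"z": -0.03,"ax": 0,"ay": 0,"az": 0,"jaw": 0.0},{"x": 0,"y": 0,"z": -0.03,"ax": 0,"ay": 0,"az": 0,"jaw": 0.0},{"x": 0,"y": 0,"z": -0.03,"ax": 0,"ay": 0,"az": 0,"jaw": 0.0},{"x": 0,"y": 0,"z": -0.03,"ax": 0,"ay": 0,"az": 0,"jaw": 0.0},{"x": 0,"y": 0,"z": -0.02,"ax": 0,"ay": 0,"az": 0,"jaw": 0.0},{"x": 0,"y": 0,"z": 0,"ax": 0,"ay": 0,"az": 0,"jaw": 0.0},{"x": 0,"y": 0,"z": 0,"ax": 0,"ay": 0,"az": 0,"jaw": 0.0}]'

```text
time_s: 6.38
eef_pos: [0.485, -0.3037, 0.2216]
ee_rot: [0.001, 0.817, 0.576, 0.0]
wrist_force: [-1.1, 0.2, -4.9]
gripper_width: 0.14
```

```bash
python3 - <<'E'
from g import *
s,p,R=state(); print(s["time_s"],p,s["q"].round(3),s["wrist_force"],s["gripper_width"])
for n in("scene","top"): cv2.imwrite(f"pics/{n}1.png",snapshot(n)[:,:,::-1])
a=cv2.imread("pics/scene1.png")[150:400,150:450]; b=cv2.imread("pics/top1.png")[150:400,220:470]
cv2.imwrite("pics/lift.png",cv2.resize(np.hstack([a,b]),None,fx=1.45,fy=1.45,interpolation=cv2.INTER_CUBIC))
E
```

```text
6.3833 [ 0.48501276 -0.30368287  0.22163048] [-0.681  0.277  1.528  0.     1.336 -1.909] [-1.05194942  0.1883661  -4.90998696] 0.1403961936808351
```

View pics/lift.png

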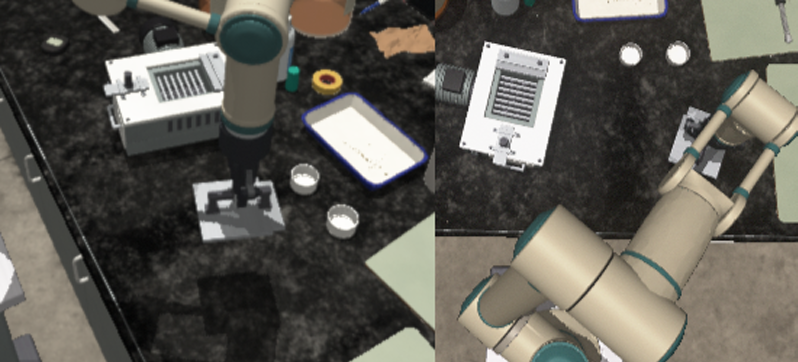

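```bash
python3 - <<'E'
from g import *
c=camera_model("scene"); im=cv2.cvtColor(cv2.imread("pics/scene1.png"),cv2.COLOR_BGR2GRAY)
z0=.1993
L=[(tuple(np.add(a,(0,0,z0))),tuple(np.add(b,(0,0,z0)))) for a,b in COVL]
print("near side only / all")
q,e,n=fit([im],[c],L,[.485,-.3037,-.347],w=5); print(q.round(4),e,n)
a=cv2.resize(cv2.imread("pics/scene1.png"),None,fx=6,fy=6,interpolation=cv2.INTER_CUBIC)
for q_,col in((q,(0,0,255)),(np.array([.485,-.3037,-.347]),(0,255,0))):
  for s in L:
    u=((proj(c,place(np.array(s),q_))+.5)*6-.5).round().astype(int); cv2.line(a,tuple(map(int,u[0])),tuple(map(int,u[1])),col,1)
u=(proj(c,place([[0,0,z0]],q))[0]*6).astype(int); cv2.imwrite("pics/cl.png",a[u[1]-250:u[1]+250,u[0]-350:u[0]+350])
E
```

```text
near side only / all
[ 0.483  -0.3027 -0.3457] 0.2926145514792968 119
```

View pics/cl.png

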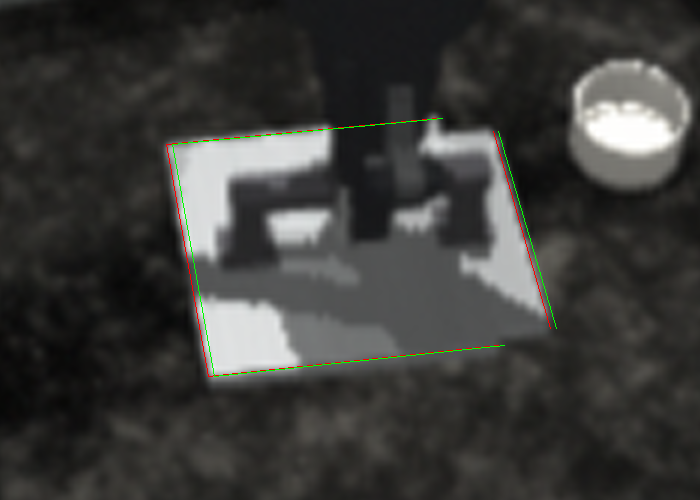

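```bash
cat >> g.py <<'E'
SEAT=np.array([.5985,.104,.101]); YM=-.2045; H=.0223
def tcp_for(xn,zn,th,yoff=0.):
    """N (narrow end lower edge) at xn,zn in seat frame (m), tilt th -> TCP pos, rot"""
    u=np.array([np.cos(th),-np.sin(th)]); n=np.array([np.sin(th),np.cos(th)])
    t=np.array([xn,zn])-.065*u+H*n
    cy,sy=np.cos(YM),np.sin(YM)
    return SEAT+np.array([cy*t[0]-sy*yoff,sy*t[0]+cy*yoff,t[1]]),toolrot(YM,th)
def where():
    s,p,R=state(); M=R.as_matrix(); 
    cx=M[:,1]; th=np.arcsin(-cx[2]); yaw=np.arctan2(cx[1],cx[0])
    N=p+M[:,2]*H+.065*cx - SEAT
    c,sn=np.cos(YM),np.sin(YM)
    return dict(t=round(s["time_s"],2),N=(np.array([c*N[0]+sn*N[1],-sn*N[0]+c*N[1],N[2]])*1000).round(1),tilt=round(th,3),yawerr=round(yaw-YM,4),roll=round(float(M[2,0]),4),F=s["wrist_force"].round(1),T=s["torque"].round(2),w=round(s["gripper_width"],3),q=s["q"].round(2))
E
python3 - <<'E'
from g import *
s,p,R=state()
p1,R1=tcp_for(.042,.045,.36)
print(p1,delta(p,R,p1,R1)); print(where())
print("after move", delta(p1,R,p1,R1)[1])
E
```

```text
[0.58775117 0.1062293  0.18976832] (array([ 0.42008017, -0.03943416,  0.03011675]), array([ 0.35535653, -0.02661932, -0.1364908 ]))
{'t': 6.48, 'N': array([  34.6, -430.5,   95.5]), 'tilt': np.float64(0.004), 'yawerr': np.float64(-0.1383), 'roll': 0.0015, 'F': array([ 0. ,  0.2, -3.6]), 'T': array([-0.02, -0.06,  0.03]), 'w': 0.146, 'q': array([-0.68,  0.28,  1.53, -0.  ,  1.34, -1.91])}
after move [ 0.35535653 -0.02661932 -0.1364908 ]
```

jog_arm --motion '[{"x": 0.015,"y": -0.0025,"z": 0,"ax": 0,"ay": 0,"az": 0,"jaw": 0},{"x": 0.025,"y": -0.0025,"z": 0,"ax": 0,"ay": 0,"az": 0,"jaw": 0},{"x": 0.028,"y": -0.0025,"z": 0,"ax": 0,"ay": 0,"az": 0,"jaw": 0},{"x": 0.028,"y": -0.0025,"z": 0,"ax": 0,"ay": 0,"az": 0,"jaw": 0},{"x": 0.028,"y": -0.0025,"z": 0,"ax": 0,"ay": 0,"az": 0,"jaw": 0},{"x": 0.028,"y": -0.0025,"z": 0,"ax": 0,"ay": 0,"az": 0,"jaw": 0},{"x": 0.028,"y": -0.0025,"z": 0,"ax": 0,"ay": 0,"az": 0,"jaw": 0},{"x": 0.028,"y": -0.0025,"z": 0,"ax": 0,"ay": 0,"az": 0,"jaw": 0},{"x": 0.028,"y": -0.0025,"z": 0,"ax": 0,"ay": 0,"az": 0,"jaw": 0},{"x": 0.028,"y": -0.0025,"z": 0,"ax": 0,"ay": 0,"az": 0,"jaw": 0},{"x": 0.028,"y": -0.0025,"z": 0,"ax": 0,"ay": 0,"az": 0,"jaw": 0},{"x": 0.028,"y": -0.0025,"z": 0,"ax": 0,"ay": 0,"az": 0,"jaw": 0},{"x": 0.028,"y": -0.0025,"z": 0,"ax": 0,"ay": 0,"az": 0,"jaw": 0},{"x": 0.028,"y": -0.0025,"z": 0,"ax": 0,"ay": 0,"az": 0,"jaw": 0},{"x": 0.028,"y": -0.0025,"z": 0,"ax": 0,"ay": 0,"az": 0,"jaw": 0},{"x": 0.016,"y": -0.0025,"z": 0,"ax": 0,"ay": 0,"az": 0,"jaw": 0},{"x": 0,"y": 0,"z": 0,"ax": 0,"ay": 0,"az": 0,"jaw": 0},{"x": 0,"y": 0,"z": 0,"ax": 0,"ay": 0,"az": -0.069,"jaw": 0},{"x": 0,"y": 0,"z": 0,"ax": 0,"ay": 0,"az": -0.069,"jaw": 0},{"x": 0,"y": 0,"z": 0,"ax": 0,"ay": 0,"az": 0,"jaw": 0}]'

```text
time_s: 8.15
eef_pos: [0.5871, 0.1055, 0.2193]
ee_rot: [-0.001, 0.775, 0.632, -0.002]
wrist_force: [-0.3, -0.6, -4.2]
gripper_width: 0.144
```

jog_arm --motion '[{"x": 0,"y": 0,"z": 0,"ax": 0.06,"ay": 0,"az": 0,"jaw": 0},{"x": 0,"y": 0,"z": 0,"ax": 0.06,"ay": 0,"az": 0,"jaw": 0},{"x": 0,"y": 0,"z": 0,"ax": 0.06,"ay": 0,"az": 0,"jaw": 0},{"x": 0,"y": 0,"z": 0,"ax": 0.06,"ay": 0,"az": 0,"jaw": 0},{"x": 0,"y": 0,"z": 0,"ax": 0.06,"ay": 0,"az": 0,"jaw": 0},{"x": 0,"y": 0,"z": 0,"ax": 0.056,"ay": 0,"az": 0,"jaw": 0},{"x": 0,"y": 0,"z": 0,"ax": 0,"ay": 0,"az": 0,"jaw": 0},{"x": 0,"y": 0,"z": 0,"ax": 0,"ay": 0,"az": 0,"jaw": 0}]'

```text
time_s: 8.82
eef_pos: [0.5888, 0.1048, 0.2194]
ee_rot: [-0.138, 0.764, 0.62, -0.112]
wrist_force: [-0.2, -0.9, -3.8]
gripper_width: 0.147
```

```bash
python3 - <<'E'
from g import *
print(where())
s,p,R=state()
for a in((.042,.045,.36),(.042,.02,.36),): print(delta(p,R,*tcp_for(*a)))
for n in("scene","top"): cv2.imwrite(f"pics/{n}2.png",snapshot(n)[:,:,::-1])
a=cv2.imread("pics/scene2.png")[100:350,150:450]; b=cv2.imread("pics/top2.png")[100:350,150:400]
cv2.imwrite("pics/tilt.png",cv2.resize(np.hstack([a,b]),None,fx=1.45,fy=1.45,interpolation=cv2.INTER_CUBIC))
E
```

```text
{'t': 8.82, 'N': array([43.5, -1.4, 74.8]), 'tilt': np.float64(0.357), 'yawerr': np.float64(-0.0027), 'roll': -0.0012, 'F': array([-0.2, -0.9, -3.8]), 'T': array([-0.07, -0.43,  0.05]), 'w': 0.147, 'q': array([ 0.01,  0.51,  1.22,  0.08,  1.76, -1.35])}
(array([0.00123783, 0.00911192, 0.02827673]), array([ 0.00286005,  0.00035957, -0.0025001 ]))
(array([0.00126818, 0.01785178, 0.05169924]), array([ 0.00286005,  0.00035957, -0.0025001 ]))
```

View pics/tilt.png

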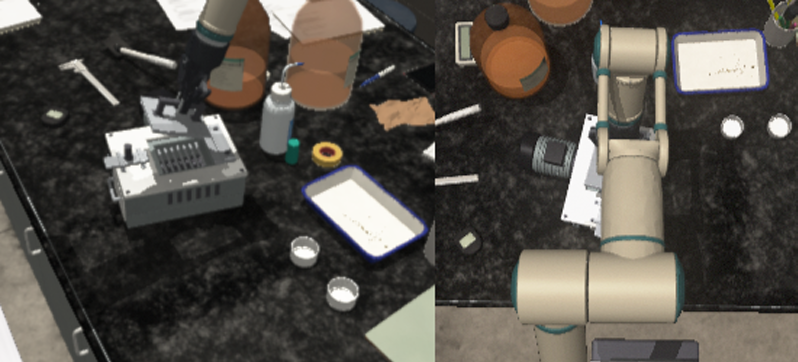

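```bash
cat >> g.py <<'E'
def overlay(png,out,cam="scene",d=0.,zoom=7,half=(48,40)):
    s,p,R=state(); c=camera_model(cam); M=R.as_matrix(); ex,ey,ez=M[:,1],M[:,0],-M[:,2]
    T=lambda P: p-ez*H+np.asarray(P)@np.array([ex,ey,ez])+d*ex
    a=cv2.resize(cv2.imread(png),None,fx=zoom,fy=zoom,interpolation=cv2.INTER_CUBIC)
    B=[((-.065,-.055,0),(-.065,.055,0)),((-.065,-.055,0),(.0435,-.055,0)),((.0435,-.055,0),(.0435,-.048,0)),((.0435,-.048,0),(.065,-.048,0)),((.065,-.048,0),(.065,.048,0)),((-.05,0,.047),(.05,0,.047))]
    for sg in COVL+B:
        u=((proj(c,T(sg))+.5)*zoom-.5).round().astype(int); cv2.line(a,tuple(map(int,u[0])),tuple(map(int,u[1])),(0,0,255),1)
    u=(proj(c,T([[0,0,0]]))[0]*zoom).astype(int); h,v=half[0]*zoom,half[1]*zoom
    cv2.imwrite(out,a[max(0,u[1]-v):u[1]+v,max(0,u[0]-h):u[0]+h])
E
python3 -c "
from g import *
overlay('pics/scene2.png','pics/tl.png')"
```

```text
(no output)
```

View pics/tl.png

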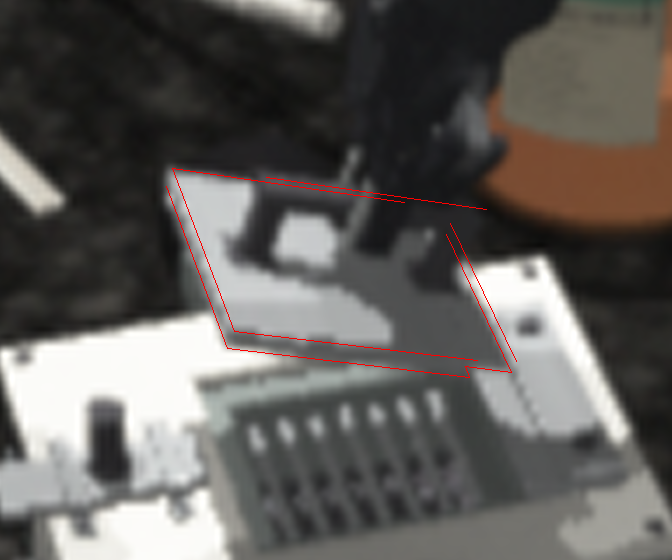

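jog_arm --motion '[{"x": 0.0006,"y": 0.003,"z": 0.008,"ax": 0.002,"ay": 0,"az": -0.0025,"jaw": 0},{"x": 0.0006,"y": 0.005,"z": 0.014,"ax": 0,"ay": 0,"az": 0,"jaw": 0},{"x": 0,"y": 0.005,"z": 0.014,"ax": 0,"ay": 0,"az": 0,"jaw": 0},{"x": 0,"y": 0.003,"z": 0.01,"ax": 0,"ay": 0,"az": 0,"jaw": 0},{"x": 0,"y": 0.002,"z": 0.006,"ax": 0,"ay": 0,"az": 0,"jaw": 0},{"x": 0,"y": 0,"z": 0,"ax": 0,"ay": 0,"az": 0,"jaw": 0},{"x": 0,"y": 0,"z": 0,"ax": 0,"ay": 0,"az": 0,"jaw": 0}]'

```text
time_s: 9.5
eef_pos: [0.5873, 0.1068, 0.1664]
ee_rot: [-0.138, 0.763, 0.622, -0.112]
wrist_force: [0.5, -0.1, -3.7]
gripper_width: 0.146
```

```bash
python3 - <<'E'
from g import *
print(where())
s,p,R=state()
print(delta(p,R,*tcp_for(.042,.004,.36)))
cv2.imwrite(f"pics/scene3.png",snapshot("scene")[:,:,::-1])
overlay('pics/scene3.png','pics/tl3.png')
E
```

```text
{'t': 9.5, 'N': array([41.6,  0.6, 21.8]), 'tilt': np.float64(0.358), 'yawerr': np.float64(0.0024), 'roll': 0.0008, 'F': array([ 0.5, -0.1, -3.7]), 'T': array([-0.09, -0.43,  0.  ]), 'w': 0.146, 'q': array([ 0.02,  0.54,  1.3 ,  0.08,  1.65, -1.36])}
(array([-0.00048101,  0.00669455,  0.01636603]), array([ 2.08540150e-03, -3.08942392e-05,  2.26114491e-03]))
```

View pics/tl3.png

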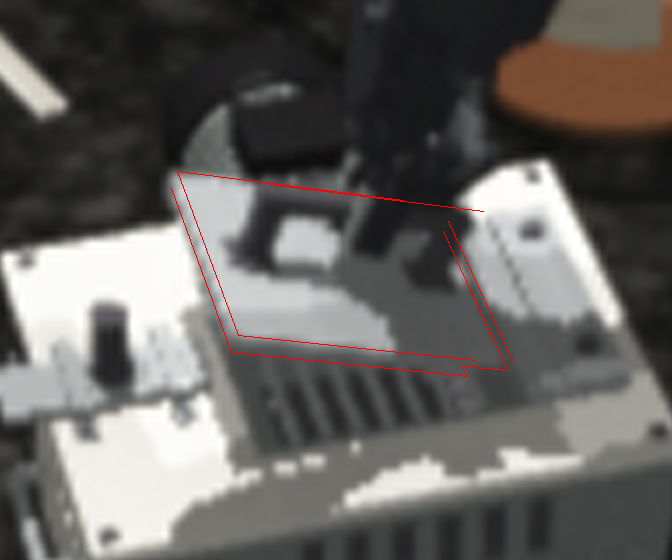

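jog_arm --motion '[{"x": -0.0005,"y": 0.002,"z": 0.005,"ax": 0.002,"ay": 0,"az": 0.0015,"jaw": 0},{"x": 0,"y": 0.002,"z": 0.005,"ax": 0,"ay": 0,"az": 0,"jaw": 0},{"x": 0,"y": 0.0017,"z": 0.004,"ax": 0,"ay": 0,"az": 0,"jaw": 0},{"x": 0,"y": 0.001,"z": 0.0024,"ax": 0,"ay": 0,"az": 0,"jaw": 0},{"x": 0,"y": 0,"z": 0,"ax": 0,"ay": 0,"az": 0,"jaw": 0},{"x": 0,"y": 0.003,"z": -0.001,"ax": 0,"ay": 0,"az": 0,"jaw": 0},{"x": 0,"y": 0.003,"z": -0.001,"ax": 0,"ay": 0,"az": 0,"jaw": 0},{"x": 0,"y": 0.003,"z": -0.001,"ax": 0,"ay": 0,"az": 0,"jaw": 0},{"x": 0,"y": 0.003,"z": -0.001,"ax": 0,"ay": 0,"az": 0,"jaw": 0},{"x": 0,"y": 0.002,"z": -0.001,"ax": 0,"ay": 0,"az": 0,"jaw": 0},{"x": 0,"y": 0,"z": 0,"ax": 0,"ay": 0,"az": 0,"jaw": 0},{"x": 0,"y": 0,"z": 0,"ax": 0,"ay": 0,"az": 0,"jaw": 0}]'

```text
time_s: 10.55
eef_pos: [0.6026, 0.103, 0.1483]
ee_rot: [-0.139, 0.763, 0.621, -0.113]
wrist_force: [-0.2, 0.2, -4.7]
gripper_width: 0.142
```

```bash
python3 - <<'E'
from g import *
print(where())
s,p,R=state()
print(delta(p,R,*tcp_for(.0635,.0025,.36)))
cv2.imwrite(f"pics/scene4.png",snapshot("scene")[:,:,::-1])
overlay('pics/scene4.png','pics/tl4.png')
E
```

```text
{'t': 10.55, 'N': array([57.2, -0.1,  3.5]), 'tilt': np.float64(0.36), 'yawerr': np.float64(0.0006), 'roll': 0.0003, 'F': array([-0.2,  0.2, -4.7]), 'T': array([-0.11, -0.46,  0.01]), 'w': 0.142, 'q': array([ 0.01,  0.57,  1.28,  0.08,  1.64, -1.36])}
(array([ 0.00011688,  0.00627756, -0.00130582]), array([-1.01794200e-04, -4.87474266e-05,  5.84818422e-04]))
```

View pics/tl4.png

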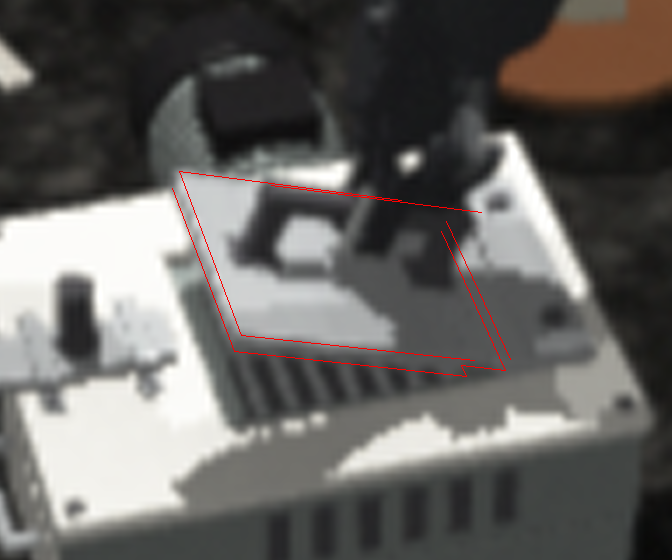

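jog_arm --motion '[{"x": 0,"y": 0.002,"z": -0.0005,"ax": 0,"ay": 0,"az": 0,"jaw": 0},{"x": 0,"y": 0.002,"z": -0.0005,"ax": 0,"ay": 0,"az": 0,"jaw": 0},{"x": 0,"y": 0.0013,"z": -0.0003,"ax": 0,"ay": 0,"az": 0,"jaw": 0},{"x": 0,"y": 0.001,"z": 0,"ax": 0,"ay": 0,"az": 0,"jaw": 0},{"x": 0,"y": 0,"z": 0,"ax": 0,"ay": 0,"az": 0,"jaw": 0},{"x": 0,"y": 0,"z": 0,"ax": 0,"ay": 0,"az": 0,"jaw": 0}]'

```text
time_s: 11.1
eef_pos: [0.6083, 0.1019, 0.1474]
ee_rot: [-0.139, 0.763, 0.621, -0.113]
wrist_force: [-1.3, 0.2, -2.8]
gripper_width: 0.144
```

```bash
python3 - <<'E'
from g import *
print(where())
# rotation plan about N
prev=None; P=[(.0637,.0025,.36)]+[(.0637+.001*k/8,.0025-.0020*k/8,.36*(1-k/8)) for k in range(1,9)]
for a in P:
    t=tcp_for(*a)
    if prev: d=delta(*prev,*t); print((d[0]*1000).round(2),d[1].round(4))
    prev=t
E
```

```text
{'t': 11.1, 'N': array([63. , -0. ,  2.6]), 'tilt': np.float64(0.361), 'yawerr': np.float64(0.0008), 'roll': 0.0002, 'F': array([-1.3,  0.2, -2.8]), 'T': array([-0.01, -0.18, -0.  ]), 'w': 0.144, 'q': array([ 0.01,  0.58,  1.27,  0.07,  1.64, -1.37])}
[ 0.   -0.73  3.14] [-0.045 -0.     0.   ]
[ 0.   -0.74  3.15] [-0.045  0.     0.   ]
[-0.   -0.75  3.15] [-0.045  0.    -0.   ]
[ 0.   -0.76  3.16] [-0.045 -0.    -0.   ]
[ 0.   -0.77  3.17] [-0.045  0.     0.   ]
[-0.   -0.78  3.18] [-0.045 -0.    -0.   ]
[ 0.   -0.79  3.18] [-0.045  0.     0.   ]
[-0.   -0.8   3.19] [-0.045  0.    -0.   ]
```

jog_arm --motion '[{"x": 0,"y": -0.0007,"z": 0.0003,"ax": 0,"ay": 0,"az": 0,"jaw": 0},{"x": 0,"y": -0.0007,"z": 0.0002,"ax": 0,"ay": 0,"az": 0,"jaw": 0},{"x": 0,"y": 0,"z": 0,"ax": 0,"ay": 0,"az": 0,"jaw": 0},{"x": 0,"y": 0,"z": 0,"ax": 0,"ay": 0,"az": 0,"jaw": 0}]'

```text
time_s: 11.43
eef_pos: [0.6073, 0.1021, 0.1473]
ee_rot: [-0.139, 0.763, 0.621, -0.113]
wrist_force: [0.8, -0.0, -2.9]
gripper_width: 0.146
```

```bash
python3 - <<'E'
from g import *
print(where())
E
```

```text
{'t': 11.43, 'N': array([62. , -0. ,  2.6]), 'tilt': np.float64(0.36), 'yawerr': np.float64(0.0008), 'roll': 0.0003, 'F': array([ 0.8, -0. , -2.9]), 'T': array([-0.07, -0.42,  0.04]), 'w': 0.146, 'q': array([ 0.01,  0.58,  1.27,  0.07,  1.64, -1.37])}
```

jog_arm --motion '[{"x": 0,"y": -0.0009,"z": 0.003,"ax": -0.045,"ay": 0,"az": 0,"jaw": 0},{"x": 0,"y": -0.0009,"z": 0.0031,"ax": -0.045,"ay": 0,"az": 0,"jaw": 0},{"x": 0,"y": -0.0009,"z": 0.0031,"ax": -0.045,"ay": 0,"az": 0,"jaw": 0},{"x": 0,"y": -0.0009,"z": 0.0031,"ax": -0.045,"ay": 0,"az": 0,"jaw": 0},{"x": 0,"y": -0.0009,"z": 0.0031,"ax": -0.045,"ay": 0,"az": 0,"jaw": 0},{"x": 0,"y": 0,"z": 0,"ax": 0,"ay": 0,"az": 0,"jaw": 0},{"x": 0,"y": 0,"z": 0,"ax": 0,"ay": 0,"az": 0,"jaw": 0}]'

```text
time_s: 12.02
eef_pos: [0.5982, 0.104, 0.1341]
ee_rot: [-0.053, 0.773, 0.63, -0.043]
wrist_force: [0.8, 0.5, -3.4]
gripper_width: 0.143
```

```bash
python3 - <<'E'
from g import *
print(where())
s,p,R=state()
print(delta(p,R,*tcp_for(.062,.001,0)))
E
```

```text
{'t': 12.02, 'N': array([61. ,  0. ,  2.2]), 'tilt': np.float64(0.136), 'yawerr': np.float64(0.0011), 'roll': 0.0002, 'F': array([ 0.8,  0.5, -3.4]), 'T': array([ 0.01, -0.2 , -0.04]), 'w': 0.143, 'q': array([ 0.04,  0.46,  1.48,  0.03,  1.34, -1.34])}
(array([ 3.58729633e-05, -1.31908076e-03,  1.00775315e-02]), array([-0.13609422, -0.00017408,  0.00107317]))
```

jog_arm --motion '[{"x": 0,"y": -0.0005,"z": 0.0033,"ax": -0.045,"ay": 0,"az": 0,"jaw": 0},{"x": 0,"y": -0.0005,"z": 0.0033,"ax": -0.045,"ay": 0,"az": 0,"jaw": 0},{"x": 0,"y": -0.0004,"z": 0.0033,"ax": -0.046,"ay": 0,"az": 0,"jaw": 0},{"x": 0,"y": 0,"z": 0,"ax": 0,"ay": 0,"az": 0,"jaw": 0},{"x": 0,"y": 0,"z": 0,"ax": 0,"ay": 0,"az": 0,"jaw": 0}]'

```text
time_s: 12.43
eef_pos: [0.5968, 0.1043, 0.1242]
ee_rot: [-0.0, 0.775, 0.632, -0.0]
wrist_force: [1.1, -0.6, -4.4]
gripper_width: 0.146
```

```bash
python3 - <<'E'
from g import *
print(where())
for n in("scene","top"): cv2.imwrite(f"pics/{n}5.png",snapshot(n)[:,:,::-1])
overlay('pics/scene5.png','pics/tl5.png')
E
```

```text
{'t': 12.43, 'N': array([63.3,  0. ,  0.9]), 'tilt': np.float64(0.0), 'yawerr': np.float64(0.0007), 'roll': 0.0002, 'F': array([ 1.1, -0.6, -4.4]), 'T': array([-0.06, -0.03, -0.  ]), 'w': 0.146, 'q': array([ 0.06,  0.4 ,  1.6 ,  0.  ,  1.15, -1.31])}
```

View pics/tl5.png

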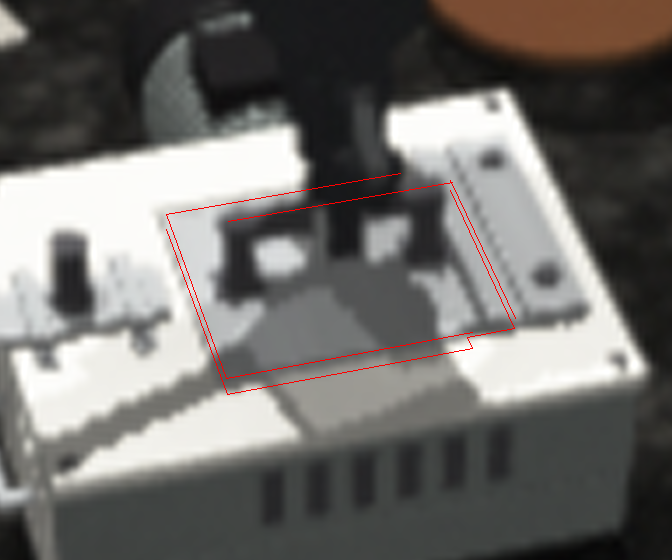

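jog_arm --motion '[{"x": 0,"y": -0.0008,"z": 0.0006,"ax": 0,"ay": 0,"az": 0,"jaw": 0},{"x": 0,"y": 0,"z": 0.0005,"ax": 0,"ay": 0,"az": 0,"jaw": 0},{"x": 0,"y": 0,"z": 0,"ax": 0,"ay": 0,"az": 0,"jaw": 0},{"x": 0,"y": 0,"z": 0,"ax": 0,"ay": 0,"az": 0,"jaw": 0}]'

```text
time_s: 12.87
eef_pos: [0.5969, 0.1043, 0.1233]
ee_rot: [0.001, 0.775, 0.631, 0.001]
wrist_force: [1.3, -0.6, -0.9]
gripper_width: 0.142
```

```bash
python3 - <<'E'
from g import *
print(where())
E
```

```text
{'t': 12.87, 'N': array([63.5, -0. ,  0.2]), 'tilt': np.float64(-0.003), 'yawerr': np.float64(0.0005), 'roll': 0.0005, 'F': array([ 1.3, -0.6, -0.9]), 'T': array([-0.09, -0.17, -0.03]), 'w': 0.142, 'q': array([ 0.06,  0.4 ,  1.6 , -0.  ,  1.14, -1.31])}
```

jog_arm --motion '[{"x": 0,"y": 0,"z": 0,"ax": 0,"ay": 0,"az": 0,"jaw": 0.03},{"x": 0,"y": 0,"z": 0,"ax": 0,"ay": 0,"az": 0,"jaw": 0.05},{"x": 0,"y": 0,"z": 0,"ax": 0,"ay": 0,"az": 0,"jaw": 0.05},{"x": 0,"y": 0,"z": 0,"ax": 0,"ay": 0,"az": 0,"jaw": 0.05},{"x": 0,"y": 0,"z": 0,"ax": 0,"ay": 0,"az": 0,"jaw": 0.05},{"x": 0,"y": 0,"z": -0.01,"ax": 0,"ay": 0,"az": 0,"jaw": 0.05},{"x": 0,"y": 0,"z": -0.02,"ax": 0,"ay": 0,"az": 0,"jaw": 0.05},{"x": 0,"y": 0,"z": -0.03,"ax": 0,"ay": 0,"az": 0,"jaw": 0.05},{"x": 0,"y": 0,"z": -0.03,"ax": 0,"ay": 0,"az": 0,"jaw": 0.05},{"x": 0,"y": 0,"z": -0.01,"ax": 0,"ay": 0,"az": 0,"jaw": 0.05},{"x": 0,"y": 0,"z": 0,"ax": 0,"ay": 0,"az": 0,"jaw": 0.05}]'

```text
time_s: 13.78
eef_pos: [0.5979, 0.1046, 0.2271]
ee_rot: [0.003, 0.775, 0.632, 0.004]
wrist_force: [0.5, -0.4, 1.1]
gripper_width: 0.583
```

```bash
python3 - <<'E'
from g import *
print(where())
for n in("scene","top"):
    cv2.imwrite(f"pics/{n}6.png",snapshot(n)[:,:,::-1])
c=camera_model("scene")
u=(proj(c,place([[-.03,0,.1]],MILL))[0]).astype(int)
a=cv2.imread("pics/scene6.png")[u[1]-45:u[1]+45,u[0]-60:u[0]+60]
cv2.imwrite("pics/seat6.png",cv2.resize(a,None,fx=6.6,fy=6.6,interpolation=cv2.INTER_CUBIC))
im=cv2.cvtColor(cv2.imread("pics/scene6.png"),cv2.COLOR_BGR2GRAY)
for nm,uv in(("bolt",0),):
    for o in ("bolt_knob",):
        d=outline_of("scene",o)[:1]
        for k in d: print(o,k["p"],k["location"])
E
```

```text
{'t': 13.78, 'N': array([ 64.5,   0.6, 104.3]), 'tilt': np.float64(-0.009), 'yawerr': np.float64(0.0007), 'roll': 0.0023, 'F': array([ 0.5, -0.4,  1.1]), 'T': array([-0.  ,  0.03,  0.04]), 'w': 0.583, 'q': array([ 0.06,  0.32,  1.45, -0.  ,  1.36, -1.31])}
bolt_knob 0.6 [237.2, 211.0]
```

View pics/seat6.png

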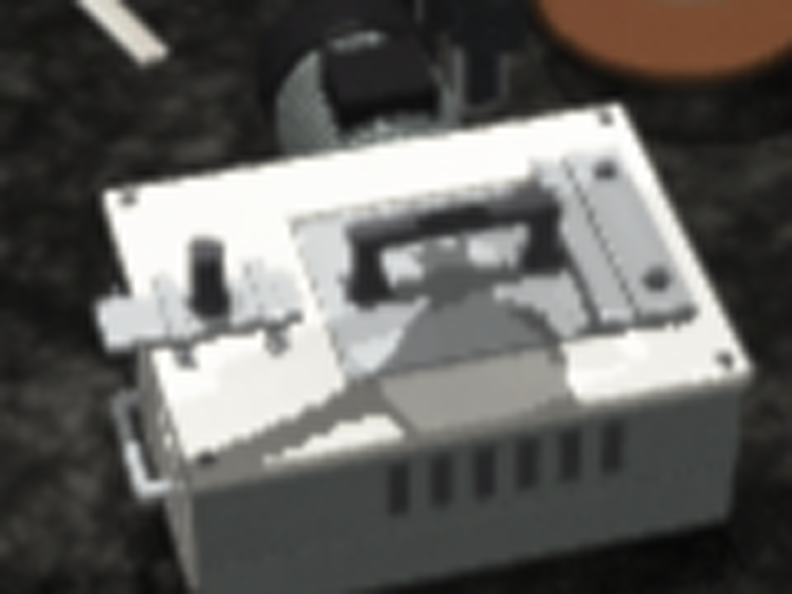

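```bash
python3 - <<'E'
from g import *
s,p,R=state()
t=SEAT+np.array([np.cos(YM)*-.117,np.sin(YM)*-.117,0]); t[2]=.126
print(t,delta(p,R,t,toolrot(YM)))
c=camera_model("scene"); ct=camera_model("top")
# knob location from first images: dark blob axis
for n,cc in(("scene",c),("top",ct)):
    g=cv2.cvtColor(cv2.imread(f"pics/{n}0.png"),cv2.COLOR_BGR2GRAY)
    for d in (0,.003,.006):
        P=place([[-.12+d,0,.152],[-.12+d,0,.135]],MILL); print(n,d,proj(cc,P).round(1).tolist())
    u=proj(cc,place([[-.117,0,.145]],MILL))[0].round().astype(int); print(u); print(g[u[1]-8:u[1]+9,u[0]-7:u[0]+8])
E
```

```text
[0.48393797 0.12776008 0.126     ] (array([ 0.00048352, -0.11320563,  0.09574838]), array([-0.00139482,  0.00040448,  0.00065985]))
scene 0 [[237.9, 200.3], [238.2, 204.6]]
scene 0.003 [[238.9, 200.1], [239.2, 204.4]]
scene 0.006 [[239.9, 199.9], [240.2, 204.2]]
[239 202]
[[251 251 251 251 251 251 251 251 251 251 251 251 251 251 252]
 [251 251 251 251 251 251 251 251 251 251 251 251 251 251 252]
 [251 251 251 251 251 251 251 251 251 251 251 251 251 252 251]
 [251 251 251 251 250 250 250 250 250 251 251 251 251 251 251]
 [251 251 251 249 230 224 225 238 248 250 251 251 251 251 251]
 [251 251 250 228 161 144 145 164 199 247 251 251 251 251 251]
 [251 251 249 192 116  99  99 103 133 237 250 251 251 251 251]
 [251 251 249 196 113  93  92  90 120 242 250 250 250 250 248]
 [251 251 249 193 101  71  69  63 112 244 250 239 232 232 229]
 [250 251 249 188  86  49  46  43  94 230 248 234 196 221 220]
 [240 250 249 188  82  41  39  39  85 216 246 232 192 214 217]
 [225 241 247 187  82  41  39  38  76 189 228 222 208 208 214]
 [217 225 234 186  85  41  38  37  62 149 207 215 212 188 208]
 [214 21
[... 751 characters left out ...]
4 234]
 [247 247 247 219 202 160 123 110 125 155 201 219 196 235 247]
 [247 248 248 230 178 114 106 103 104 121 130 215 160 246 247]
 [247 247 237 232 173 113 106 106 105 108  84 199 144 246 247]
 [247 248 232 227 154 114 108 109 105  87  92 147 200 246 247]
 [248 247 224 226 147  84  97  99  86  64 109 118 240 247 247]
 [241 239 230 228 209 100  75  67  64  77 116 111 246 248 247]
 [224 228 227 226 205 175 144 156 109 109 118 110 245 247 247]
 [219 223 223 224 219 218 213 215 204 194 209 143 246 247 247]
 [168 197 199 221 222 223 222 223 223 223 225 224 191 239 245]
 [235 221 220 201 223 200 207 220 222 222 221 227 124 176 167]
 [247 229 230 219 224 215 217 220 221 170 194 181 198 150 108]]
```

jog_arm --motion '[{"x": 0,"y": -0.015,"z": 0,"ax": -0.0014,"ay": 0,"az": 0,"jaw": 0.05},{"x": 0,"y": -0.025,"z": 0,"ax": 0,"ay": 0,"az": 0,"jaw": 0.05},{"x": 0,"y": -0.025,"z": 0,"ax": 0,"ay": 0,"az": 0,"jaw": 0.05},{"x": 0,"y": -0.025,"z": 0,"ax": 0,"ay": 0,"az": 0,"jaw": 0.05},{"x": 0,"y": -0.02,"z": 0,"ax": 0,"ay": 0,"az": 0,"jaw": 0.05},{"x": 0,"y": -0.005,"z": 0,"ax": 0,"ay": 0,"az": 0,"jaw": 0.05},{"x": 0,"y": 0,"z": 0.02,"ax": 0,"ay": 0,"az": 0,"jaw": 0.05},{"x": 0,"y": 0,"z": 0.025,"ax": 0,"ay": 0,"az": 0,"jaw": 0.05},{"x": 0,"y": 0,"z": 0.01,"ax": 0,"ay": 0,"az": 0,"jaw": 0.05},{"x": 0,"y": 0,"z": 0,"ax": 0,"ay": 0,"az": 0,"jaw": 0.05},{"x": 0,"y": 0,"z": 0,"ax": 0,"ay": 0,"az": 0,"jaw": 0.05}]'

```text
time_s: 14.85
eef_pos: [0.4834, 0.1275, 0.1668]
ee_rot: [0.0, 0.775, 0.631, -0.0]
wrist_force: [0.6, 0.5, -0.7]
gripper_width: 0.587
```

```bash
python3 - <<'E'
from g import *
s,p,R=state(); print(where()["t"],s["wrist_force"])
t=SEAT+np.array([np.cos(YM)*-.119,np.sin(YM)*-.119,0]); t[2]=.126
print(p,delta(p,R,t,toolrot(YM)))
for n in("scene","top"): cv2.imwrite(f"pics/{n}7.png",snapshot(n)[:,:,::-1])
c=camera_model("scene"); u=(proj(c,place([[-.06,0,.12]],MILL))[0]).astype(int)
a=cv2.imread("pics/scene7.png")[u[1]-45:u[1]+45,u[0]-60:u[0]+60]
cv2.imwrite("pics/b7.png",cv2.resize(a,None,fx=6.6,fy=6.6,interpolation=cv2.INTER_CUBIC))
E
```

```text
14.85 [ 0.57815932  0.47817013 -0.73186644]
[0.48337879 0.12750277 0.16675707] (array([ 0.00038843, -0.00151919,  0.04075632]), array([0.00035881, 0.00054699, 0.00041891]))
```

View pics/b7.png

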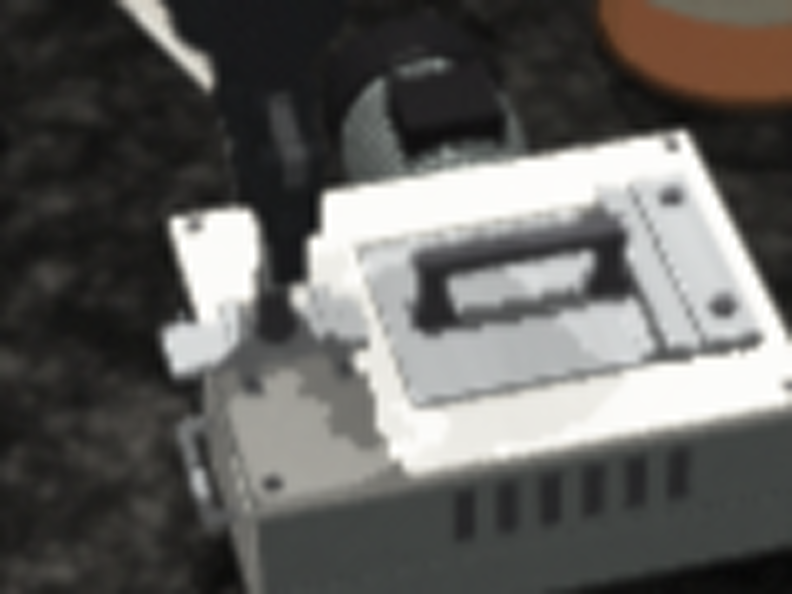

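jog_arm --motion '[{"x": 0.0004,"y": -0.0007,"z": 0.015,"ax": 0,"ay": 0,"az": 0,"jaw": 0.05},{"x": 0,"y": 0,"z": 0.015,"ax": 0,"ay": 0,"az": 0,"jaw": 0.05},{"x": 0,"y": 0,"z": 0.01,"ax": 0,"ay": 0,"az": 0,"jaw": 0.05},{"x": 0,"y": 0,"z": 0,"ax": 0,"ay": 0,"az": 0,"jaw": 0.03},{"x": 0,"y": 0,"z": 0,"ax": 0,"ay": 0,"az": 0,"jaw": 0.01},{"x": 0,"y": 0,"z": 0,"ax": 0,"ay": 0,"az": 0,"jaw": 0.01},{"x": 0,"y": 0,"z": 0,"ax": 0,"ay": 0,"az": 0,"jaw": 0.01},{"x": 0,"y": 0,"z": 0,"ax": 0,"ay": 0,"az": 0,"jaw": 0.01},{"x": 0,"y": 0,"z": 0,"ax": 0,"ay": 0,"az": 0,"jaw": 0.01},{"x": 0,"y": 0,"z": 0,"ax": 0,"ay": 0,"az": 0,"jaw": 0.01}]' --squeeze 25

```text
time_s: 15.78
eef_pos: [0.4835, 0.1278, 0.1284]
ee_rot: [0.002, 0.775, 0.632, 0.001]
wrist_force: [-0.3, -3.4, 5.2]
gripper_width: 0.196
```

```bash
python3 - <<'E'
from g import *
s,p,R=state(); print(where()); print(p)
E
```

```text
{'t': 15.78, 'N': array([-52.4,  -0. ,   5.4]), 'tilt': np.float64(-0.004), 'yawerr': np.float64(0.0009), 'roll': -0.0002, 'F': array([-0.3, -3.4,  5.2]), 'T': array([-0.55,  0.08,  0.06]), 'w': 0.196, 'q': array([ 0.12,  0.25,  1.82, -0.  ,  1.07, -1.25])}
[0.48346415 0.12778952 0.12843957]
```

jog_arm --motion '[{"x": 0,"y": 0.002,"z": 0,"ax": 0,"ay": 0,"az": 0,"jaw": 0.01},{"x": 0,"y": 0.002,"z": 0,"ax": 0,"ay": 0,"az": 0,"jaw": 0.01},{"x": 0,"y": 0.002,"z": 0,"ax": 0,"ay": 0,"az": 0,"jaw": 0.01},{"x": 0,"y": 0.002,"z": 0,"ax": 0,"ay": 0,"az": 0,"jaw": 0.01},{"x": 0,"y": 0.002,"z": 0,"ax": 0,"ay": 0,"az": 0,"jaw": 0.01},{"x": 0,"y": 0.002,"z": 0,"ax": 0,"ay": 0,"az": 0,"jaw": 0.01},{"x": 0,"y": 0.002,"z": 0,"ax": 0,"ay": 0,"az": 0,"jaw": 0.01},{"x": 0,"y": 0.002,"z": 0,"ax": 0,"ay": 0,"az": 0,"jaw": 0.01},{"x": 0,"y": 0.002,"z": 0,"ax": 0,"ay": 0,"az": 0,"jaw": 0.01},{"x": 0,"y": 0.002,"z": 0,"ax": 0,"ay": 0,"az": 0,"jaw": 0.01},{"x": 0,"y": 0,"z": 0,"ax": 0,"ay": 0,"az": 0,"jaw": 0.01},{"x": 0,"y": 0,"z": 0,"ax": 0,"ay": 0,"az": 0,"jaw": 0.01}]'

```text
time_s: 16.78
eef_pos: [0.5022, 0.1239, 0.1284]
ee_rot: [0.001, 0.775, 0.632, 0.001]
wrist_force: [-3.0, -2.6, 6.0]
gripper_width: 0.198
```

```bash
python3 - <<'E'
from g import *
s,p,R=state(); print(where()); print(p)
E
```

```text
{'t': 16.78, 'N': array([-33.3,  -0. ,   5.3]), 'tilt': np.float64(-0.002), 'yawerr': np.float64(0.0007), 'roll': -0.0002, 'F': array([-3. , -2.6,  6. ]), 'T': array([-0.51,  0.32, -0.01]), 'w': 0.198, 'q': array([ 0.11,  0.27,  1.79, -0.  ,  1.08, -1.26])}
[0.50221652 0.12390719 0.12844353]
```

Sliding with about 3 N. Go on to the stop.

jog_arm --motion '[{"x": 0,"y": 0.001,"z": 0,"ax": 0,"ay": 0,"az": 0,"jaw": 0.01},{"x": 0,"y": 0.001,"z": 0,"ax": 0,"ay": 0,"az": 0,"jaw": 0.01},{"x": 0,"y": 0.001,"z": 0,"ax": 0,"ay": 0,"az": 0,"jaw": 0.01},{"x": 0,"y": 0.001,"z": 0,"ax": 0,"ay": 0,"az": 0,"jaw": 0.01},{"x": 0,"y": 0,"z": 0,"ax": 0,"ay": 0,"az": 0,"jaw": 0.01}]'

```text
time_s: 17.2
eef_pos: [0.5058, 0.1231, 0.1284]
ee_rot: [0.001, 0.775, 0.632, 0.0]
wrist_force: [-2.6, -2.8, 7.0]
gripper_width: 0.197
```

jog_arm --motion '[{"x": 0,"y": 0.001,"z": 0,"ax": 0,"ay": 0,"az": 0,"jaw": 0.01},{"x": 0,"y": 0,"z": 0,"ax": 0,"ay": 0,"az": 0,"jaw": 0.01},{"x": 0,"y": 0,"z": 0,"ax": 0,"ay": 0,"az": 0,"jaw": 0.01}]'

```text
time_s: 17.45
eef_pos: [0.5061, 0.1231, 0.1284]
ee_rot: [0.0, 0.775, 0.631, -0.0]
wrist_force: [-3.3, -2.2, 9.0]
gripper_width: 0.194
```

jog_arm --motion '[{"x": 0,"y": 0.001,"z": 0,"ax": 0,"ay": 0,"az": 0,"jaw": 0.01},{"x": 0,"y": 0,"z": 0,"ax": 0,"ay": 0,"az": 0,"jaw": 0.01},{"x": 0,"y": 0,"z": 0,"ax": 0,"ay": 0,"az": 0,"jaw": 0.01}]'

```text
time_s: 17.7
eef_pos: [0.5061, 0.1231, 0.1284]
ee_rot: [-0.0, 0.775, 0.631, -0.001]
wrist_force: [-5.4, -1.6, 9.4]
gripper_width: 0.202
```

jog_arm --motion '[{"x": 0,"y": 0.001,"z": 0,"ax": 0,"ay": 0,"az": 0,"jaw": 0.01},{"x": 0,"y": 0.001,"z": 0,"ax": 0,"ay": 0,"az": 0,"jaw": 0.01},{"x": 0,"y": 0,"z": 0,"ax": 0,"ay": 0,"az": 0,"jaw": 0.01},{"x": 0,"y": 0,"z": 0,"ax": 0,"ay": 0,"az": 0,"jaw": 0.01}]'

```text
time_s: 18.03
eef_pos: [0.5062, 0.1231, 0.1284]
ee_rot: [-0.002, 0.775, 0.631, -0.002]
wrist_force: [-10.1, -0.9, 11.1]
gripper_width: 0.202
```

```bash
python3 - <<'E'
from g import *
s,p,R=state(); print(where()); print(p)
cv2.imwrite(f"pics/scene8.png",snapshot("scene")[:,:,::-1])
c=camera_model("scene"); u=(proj(c,place([[-.06,0,.12]],MILL))[0]).astype(int)
a=cv2.imread("pics/scene8.png")[u[1]-45:u[1]+45,u[0]-60:u[0]+60]
cv2.imwrite("pics/b8.png",cv2.resize(a,None,fx=6.6,fy=6.6,interpolation=cv2.INTER_CUBIC))
E
```

```text
{'t': 18.03, 'N': array([-29.4,  -0.1,   4.7]), 'tilt': np.float64(0.005), 'yawerr': np.float64(0.0004), 'roll': -0.0005, 'F': array([-10.1,  -0.9,  11.1]), 'T': array([-0.14,  1.47,  0.03]), 'w': 0.202, 'q': array([ 0.1 ,  0.28,  1.78,  0.  ,  1.09, -1.26])}
[0.50617271 0.12307467 0.12839119]
```

View pics/b8.png

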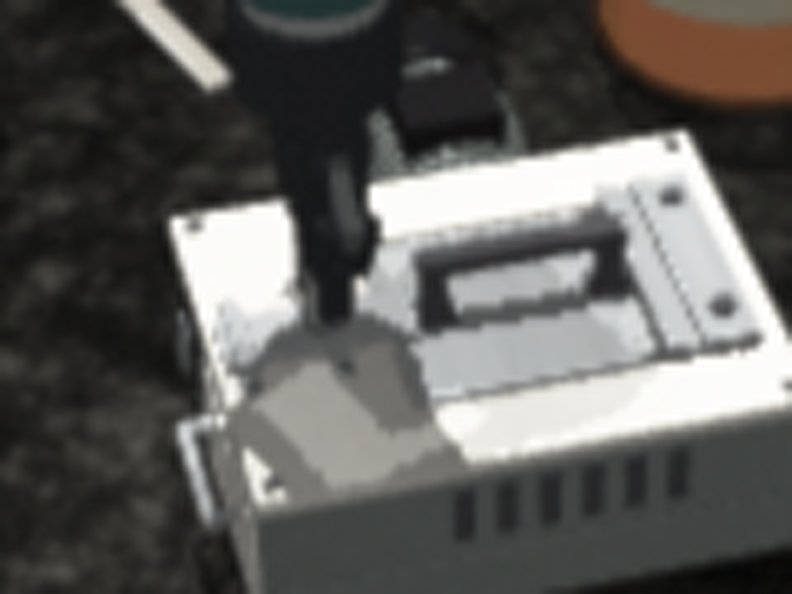

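jog_arm --motion '[{"x": 0,"y": -0.002,"z": 0,"ax": 0,"ay": 0,"az": 0,"jaw": 0.01},{"x": 0,"y": 0,"z": 0,"ax": 0,"ay": 0,"az": 0,"jaw": 0.04},{"x": 0,"y": 0,"z": 0,"ax": 0,"ay": 0,"az": 0,"jaw": 0.05},{"x": 0,"y": 0,"z": 0,"ax": 0,"ay": 0,"az": 0,"jaw": 0.05},{"x": 0,"y": 0,"z": 0,"ax": 0,"ay": 0,"az": 0,"jaw": 0.05},{"x": 0,"y": 0,"z": 0,"ax": 0,"ay": 0,"az": 0,"jaw": 0.05},{"x": 0,"y": 0,"z": -0.01,"ax": 0,"ay": 0,"az": 0,"jaw": 0.05},{"x": 0,"y": 0,"z": -0.025,"ax": 0,"ay": 0,"az": 0,"jaw": 0.05},{"x": 0,"y": 0,"z": -0.03,"ax": 0,"ay": 0,"az": 0,"jaw": 0.05},{"x": 0,"y": 0,"z": -0.03,"ax": 0,"ay": 0,"az": 0,"jaw": 0.05},{"x": 0,"y": 0,"z": -0.03,"ax": 0,"ay": 0,"az": 0,"jaw": 0.05},{"x": 0.02,"y": 0,"z": -0.02,"ax": 0,"ay": 0,"az": 0,"jaw": 0.05},{"x": 0.03,"y": 0,"z": 0,"ax": 0,"ay": 0,"az": 0,"jaw": 0.05},{"x": 0.03,"y": 0,"z": 0,"ax": 0,"ay": 0,"az": 0,"jaw": 0.05},{"x": 0.03,"y": 0,"z": 0,"ax": 0,"ay": 0,"az": 0,"jaw": 0.05},{"x": 0.03,"y": 0,"z": 0,"ax": 0,"ay": 0,"az": 0,"jaw": 0.05},{"x": 0.03,"y": 0,"z": 0,"ax": 0,"ay": 0,"az": 0,"jaw": 0.05},{"x": 0.02,"y": 0,"z": 0,"ax": 0,"ay": 0,"az": 0,"jaw": 0.05},{"x": 0,"y": 0,"z": 0,"ax": 0,"ay": 0,"az": 0,"jaw": 0.05}]'

```text
time_s: 19.67
eef_pos: [0.547, 0.3132, 0.2727]
ee_rot: [-0.0, 0.774, 0.633, 0.002]
wrist_force: [0.2, -0.3, 0.1]
gripper_width: 0.587
```

```bash
python3 - <<'E'
from g import *
s,p,R=state(); print(s["time_s"],p,s["wrist_force"])
o=[]
for n in("scene","top"):
    cv2.imwrite(f"pics/{n}9.png",snapshot(n)[:,:,::-1])
    c=camera_model(n); u=(proj(c,place([[-.05,0,.12]],MILL))[0]).astype(int)
    a=cv2.imread(f"pics/{n}9.png")[u[1]-40:u[1]+40,u[0]-45:u[0]+45]
    o.append(cv2.resize(a,None,fx=4.4,fy=4.4,interpolation=cv2.INTER_CUBIC))
cv2.imwrite("pics/f9.png",np.hstack(o))
for n in("scene","top"):
    c=camera_model(n)
    for b in(0,.022,.025): print(n,b,proj(c,place([[-.12+b,0,.152]],MILL)).round(1).tolist())
    for o in("bolt_knob","can_a","stopwatch"): print(n,o,[(round(float(d["p"]),2),np.round(d["location"],1).tolist()) for d in outline_of(n,o)[:2]])
E
```

```text
19.6667 [0.54698164 0.31324213 0.27267336] [ 0.16510988 -0.2559388   0.11006038]
scene 0 [[237.9, 200.3]]
scene 0.022 [[245.2, 199.0]]
scene 0.025 [[246.2, 198.8]]
scene bolt_knob [(0.63, [245.5, 207.9])]
scene can_a [(0.8, [357.8, 273.2]), (0.64, [384.4, 301.9])]
scene stopwatch [(0.7, [183.7, 180.0]), (0.55, [263.6, 221.3])]
top 0 [[266.4, 247.5]]
top 0.022 [[267.9, 241.0]]
top 0.025 [[268.1, 240.1]]
top bolt_knob []
top can_a [(0.52, [353.1, 187.4]), (0.51, [385.9, 185.2])]
top stopwatch [(0.7, [170.7, 269.0]), (0.57, [269.8, 238.7])]
```

View pics/f9.png

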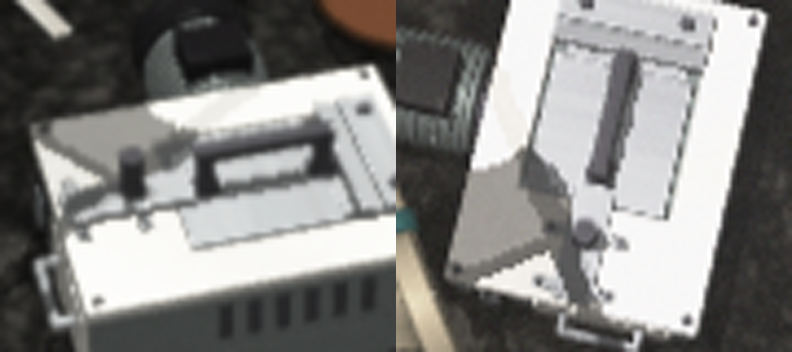

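```bash
python3 - <<'E'
from g import *
for n,rng in(("top",None),("scene",None)):
    c=camera_model(n)
    for k,b in((0,.001),(9,.025)):
        g=cv2.cvtColor(cv2.imread(f"pics/{n}{k}.png"),cv2.COLOR_BGR2GRAY).astype(float)
        P=place([[-.12+b,0,.150 if n=='top' else .147]],MILL); u=proj(c,P)[0]; ui=u.round().astype(int)
        hh=6 if n=='top' else 1
        w=g[ui[1]-hh:ui[1]+hh+1,ui[0]-7:ui[0]+8]; m=np.clip(140-w,0,None) 
        yy,xx=np.mgrid[ui[1]-hh:ui[1]+hh+1,ui[0]-7:ui[0]+8]
        print(n,k,"pred",u.round(1),"meas",round((m*xx).sum()/m.sum(),2),round((m*yy).sum()/m.sum(),2))
c=camera_model("top"); im=cv2.cvtColor(cv2.imread("pics/top9.png"),cv2.COLOR_BGR2GRAY)
def m(nm): return cv2.cvtColor(cv2.imread(nm),cv2.COLOR_BGR2GRAY)
q,e,n=fit([im],[c],DECKL,MILL,w=3); print("mill now",q.round(4),e)
a=cv2.resize(cv2.imread("pics/top9.png"),None,fx=10,fy=10,interpolation=cv2.INTER_CUBIC)
u=(proj(c,place([[0,0,.11]],MILL))[0]*10).astype(int)
cv2.imwrite("pics/t9.png",a[u[1]-300:u[1]+300,u[0]-300:u[0]+300])
E
```

```text
top 0 pred [266.5 247.3] meas 267.78 248.46
top 9 pred [268.1 240.2] meas 265.61 241.24
scene 0 pred [238.4 201.5] meas 237.9 201.21
scene 9 pred [246.3 200.1] meas 247.54 200.12
mill now [ 0.5991  0.1035 -0.2037] 0.37328291276033215
```

View pics/t9.png

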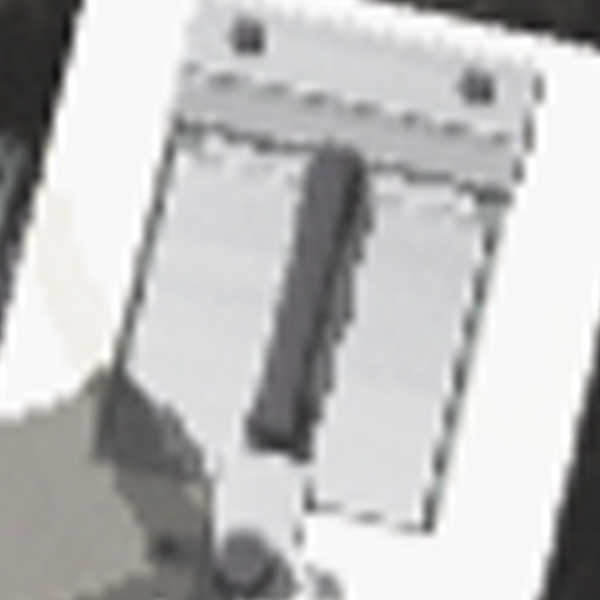

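```bash
python3 -c "
from station import *
s=sense(); print(s['time_s'],s['qvel'].round(4),s['wrist_force'].round(2)); print(hand_in())"
```

```text
20.0667 [ 0.0033  0.0017 -0.0019  0.0036 -0.0004  0.0007] [ 0.82 -0.53  0.09]
the job is handed in; nothing more can be done
None
```

I put the cover back in its recess with its narrow end under the keeper lip, slid the bolt to its stop and handed the job in at 20.1 s of the 51 s allowed. The hand-in gives no verdict.

- **Cover:** I gripped it by the handle, tilted it about 20.6° (0.36 rad), fed the narrow end under the lip and lowered it flat. The last pictures show it flush with the deck, with even gaps at the sides.
- **Bolt:** It moved 23.1 mm to a hard stop, where the force rose to 10 N. It had not started fully drawn back. The knob's shift in the pictures fits about 24 to 25 mm of travel, but shadow on the knob makes that reading rough. The nose lies over the cover's front edge.
- **Robot:** It stood clear with the gripper open, and the wrist force read about 1 N or less.
- **Cans and stopwatch:** I never went near them. In the last pictures the cans are within about 2.5 pixels of their first positions, and so is the stopwatch in the scene picture. In the top picture its reported centre is 3.5 rows lower (about 10 mm); I put this down to the detection.

**One disagreement:** a light touch while the cover was tilted suggested it sat up to about 3 mm deeper than the camera estimate, so I backed off 1 mm. It still seated freely, but its position along the mill is only known to about 2 to 3 mm.

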